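# Fit the oil filter and hold its cover down against the spring

## Robot

A 6-joint arm with a two-finger parallel gripper is mounted at the origin on the work surface. World frame = base frame: x ahead of the robot, y to its left, z up, the work surface at z = 0. Lengths are in m, angles in rad, forces in N, time in s.
With the tool pointing down it reaches from about 0.25 to 0.8 m from the base axis. Payload 3.9 kg.
Tool frame: the origin (TCP) lies at the very end of the fingers, on their centre line; the grasp point (between the pads) lies 19 mm behind it (ctrl.pinch_z is the distance from the TCP to the grasp point, in m); x points along the fingers, z is the direction in which the jaws open and shut, and the axes are right-handed (so a half turn about x gives the same grasp; the last joint's range is limited). The gripper opens to 85 mm and grips with 20 to 120 N. Pads are 22 mm wide; open, the fingers measure 114 mm over their backs; the gripper's body (76 mm by 85 mm) begins 54 mm behind the grasp point. The pads swing forward as they close: fully open they stand 13 mm farther back than shut.
Start: joints at [-1.3, 0.26, -0.138, 1.173, 0, 1.571], TCP at [0.14, -0.506, 0.231] pointing down, gripper open.
Joint ranges: [-2.78, 2.78], [-0.83, 1.72], [-1.28, 1.37], [-1.9, 2.12], [-1.57, 1.48], [-3.14, 3.14]. Speed limits (rad/s): [2.57, 2.57, 3.14, 3.14, 3.14, 3.14].

## Interface

Orientations are given as a rotation vector (axis times angle).
In Python, from plant import ctrl, vision gives the robot as it stands.
- The arm moves only by the shell command python3 -m inch 'ROWS'. ROWS is JSON, a list of rows, each an object with "delta_pos": the shift along the tool's x, y, z in mm, a list of three; "delta_rot": the turn, a rotation vector about the tool's x, y, z in degrees, a list of three; "claw": the closure, from -1 (fully open) to 1 (shut). A call has 1 to 8 rows; each row shifts and turns the commanded pose from where the row before left it, along the tool's axes as they then stand; what a row does not reach is not made up. A row lasts 1/12 s, in which the tool goes at most 41.7 mm and 7.16 degrees, less where a joint would pass 70% of its speed; a pose out of reach is approached as far as the arm can. A call with a gripper value outside its range is refused whole. The fingers move at their own pace and stop on an object; the grip force is fixed at half the most. Time passes only in rows, so rows that do not move let the fingers close. It gives the time, the measured TCP pose, the force and the opening at its end, in the units of the state.
- ctrl.get_obs(): the state, without advancing time (a new reading comes with each control period).
- vision.grab_frame(name): name is "scene" or "top"; returns the picture (420x560x3 uint8, red, green, blue); there is no depth.
- vision.camera_params(name): a dict with "intrinsics" (3x3 intrinsics, pixels), "R" (3x3) and "t" (3): a world point X has camera coordinates R X + t. Camera axes: x right, y down, z forward; pixel columns grow to the right and rows downward; lengths in m; the calibration is good to about 2 mm. A picture is of the moment at which its call begins. camera_params takes no time and is no camera call.
- ctrl.finish_job(): hands the job in, once; it reports no verdict.
The state is a dict: "time_s": time; "joints": joint angles; "joint_vel": joint speeds; "tau": joint torques, N m; "ee_pos": TCP position; "orientation": TCP orientation; "force": force on the tool from outside, world axes, zero at the start; "torque": the same for the moment, N m; "finger_gap": finger opening in m.
Only numpy, scipy, OpenCV 4.12 (cv2) and the standard library are available. Lean on these libraries where they do the work, as an engineer would, in place of code of your own. Each camera call takes 0.05 s, during which the arm holds its last target.

## Task

Fit the new oil filter (clean yellow paper, orange ends) into the round filter chamber of the crankcase cover: stand it upright on the spring-loaded ring inside and let go of it, then put the aluminium filter cover over it with both studs through the holes in its ears. Press the cover down against the spring until its flange sits flush on the chamber rim all round, and finish while still holding it pressed down there, ready for a mate to start the nuts. Leave the oil-blackened used filter and the dish of nuts where they are.

Things in the scene. Friction and masses are not known exactly. Their poses are not given: they have to be found in the camera images.
- new_filter_mid (a point): New oil filter element: upright cylinder, clean yellow pleated paper, orange ends, 42 mm diameter, 56 mm tall, about 90 g, loose on the bench. This point is its centre, 28 mm above its underside, z up. Its underside has a 16 mm hole; keep it the way up it stands. Once in the chamber only its top 26 mm stands out, and the chamber is too tight for fingers: grip it within its top 20 mm.
- used_filter_mid (a point): Used oil filter element, a bystander: same shape and size as the new one but black-brown with oil, loose on the bench. This point is its centre, 28 mm above its underside. The new filter, the used filter and the cover swap places from start to start.
- cover_rib (a point): Middle of the upright grip rib on top of the filter cover, 32 mm above the flange underside, on the cover's centre line; x along the rib and through both ear holes, z up. The rib is 46 mm long, 12 mm thick and stands 20 mm up from the dome (its top is 10 mm above this point). The cover can go on either way round (half a turn is the same).
- filter_cover: Filter cover, bare aluminium, 160 g, loose, flange down on the bench; origin: centre of the flange underside, axes as cover_rib. Ring flange 68 mm across, 5 mm thick; dome 56 mm across, 22 mm high with the grip rib on it; two round ears in line with the rib, each with a 10 mm hole 43 mm from the centre (106 mm over the ears). Inside, a recess 50 mm wide, 18 mm deep takes the filter's top.
- chamber_mouth (a point): Centre of the filter chamber's open mouth at rim height, 80 mm above the bench; z up, x through the two studs. The chamber is an upright aluminium boss, 68 mm outside, 54 mm bore. Two brass-coloured studs, 6 mm thick with tapered tips, stand 18 mm up from the rim on this x axis, 43 mm either side of the centre. A cover pressed home has its flange underside level with this point.
- seat_rest (a point): Centre of the free (unpressed) sprung ring's top inside the chamber, 30 mm below the rim. A 12 mm oil tube with a tapered tip, 18 mm below the rim, stands up through it; the filter's hole slips over the tube. A filter standing on the ring has its top 26 mm above the rim; the cover put over it meets it with its flange still 8 mm above the rim.
- crankcase: Fixed grey crankcase cover casting on a plywood board (280 x 176 mm) that carries the filter chamber; origin on the bench under the chamber's axis, x through the studs. The board runs from 60 mm behind the origin to 220 mm ahead along x; the round clutch bulge is 122 mm along x, 65 mm above the bench, lower than the rim.
- spring_seat (a joint): Travel of the sprung ring down into the chamber, m: 0 when free, 0.008 with filter and cover pressed home. It takes about 4.5 N to start it and 9 N at 0.008; the weight of filter and cover alone does not move it, and it lifts the cover again when the push ends.
- nut_dish: Small round steel dish with the flanged nuts, a bystander: 100 mm across, 22 mm high; origin at the centre of its underside.
Mind the look-alikes: they are no part of the job. What is shaped like the filter_cover but green or pink is not meant.

How it is judged:
By the outcome, as a careful person would: the job done as asked, in the order asked, and still so for the second after the job is handed in, while the arm keeps its last pose, push and grip.
It also fails if it takes over 58 s, if anything falls off the work surface, if the arm or the gripper's body presses on something with over 40 N, if the wrist force passes 120 N, or if a joint passes its speed limit or range.

## Working session

There is one attempt and no reset: what is moved stays moved. The work goes in short steps, Python scripts to look and compute and a shell command to move; the robot and the scene stay as the last step left them, time stands still between calls to the robot, and variables do not carry over. Pictures are saved under pics/ and viewed, and the job is handed in when it is done.

```bash
mkdir -p pics; ls; python3 - <<'E'
from plant import ctrl, vision
import cv2, numpy as np
for n in ("scene","top"):
    im=vision.grab_frame(n); cv2.imwrite(f"pics/{n}0.png",im[:,:,::-1])
    p=vision.camera_params(n); print(n,np.round(p["intrinsics"],1).tolist(),np.round(p["R"],4).tolist(),np.round(p["t"],4).tolist())
print(ctrl.get_obs(), ctrl.pinch_z)
E
```

```text
pics
scene [[443.6, 0.0, 284.2], [0.0, 443.6, 200.1], [0.0, 0.0, 1.0]] [[-0.8724, 0.4887, -0.0083], [0.3823, 0.6717, -0.6346], [-0.3045, -0.5568, -0.7728]] [0.3983, -0.1827, 1.4153]
top [[537.5, 0.0, 283.3], [0.0, 537.5, 216.1], [0.0, 0.0, 1.0]] [[-0.0239, -0.9997, 0.0111], [-0.9956, 0.0228, -0.0904], [0.0902, -0.0132, -0.9958]] [0.0562, 0.4908, 1.1917]
{'time_s': 0.1, 'joints': array([-1.30001383e+00,  2.60599142e-01, -1.39213242e-01,  1.17266587e+00,
       -1.49932097e-05,  1.57082665e+00]), 'joint_vel': array([-0.00104194, -0.00179991,  0.0032658 , -0.00014997, -0.00094997,
        0.0009424 ]), 'tau': array([-7.11326447e-04, -4.06509340e+01,  2.54527062e+01,  1.01423403e-02,
       -8.32912815e-05, -5.77534180e-06]), 'ee_pos': array([ 0.14026938, -0.50530973,  0.23056832]), 'orientation': array([ 1.00850475,  1.32658308, -1.00682987]), 'force': array([-0.20865807, -0.0409106 , -0.73761267]), 'torque': array([ 0.01638534, -0.05338029,  0.01457457]), 'finger_gap': 0.0855873773642627} 0.0187
```

View pics/scene0.png

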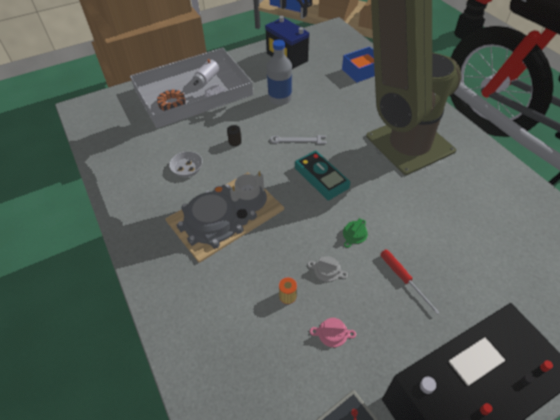

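View pics/top0.png

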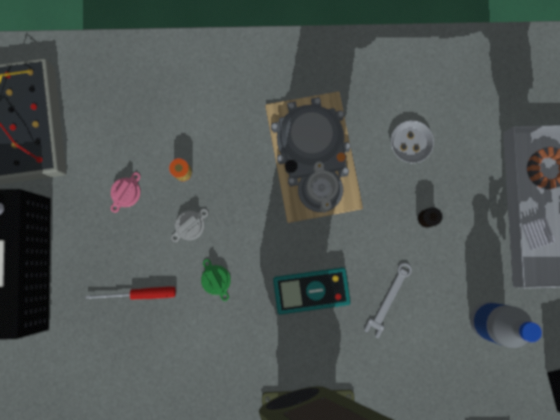

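```bash
python3 - <<'E'
import cv2,numpy as np
t=cv2.imread("pics/top0.png"); s=cv2.imread("pics/scene0.png")
a=cv2.resize(t[140:260,150:230],None,fx=5,fy=5,interpolation=cv2.INTER_CUBIC)
b=cv2.resize(t[140:260,285:365],None,fx=5,fy=5,interpolation=cv2.INTER_CUBIC)
cv2.imwrite("pics/c1.png",np.hstack([a,b]))
a=cv2.resize(s[240:320,260:360],None,fx=4,fy=4,interpolation=cv2.INTER_CUBIC)
b=cv2.resize(s[160:240,195:295],None,fx=4,fy=4,interpolation=cv2.INTER_CUBIC)
cv2.imwrite("pics/c2.png",np.hstack([a,b]))
E
```

```text
(no output)
```

View pics/c1.png

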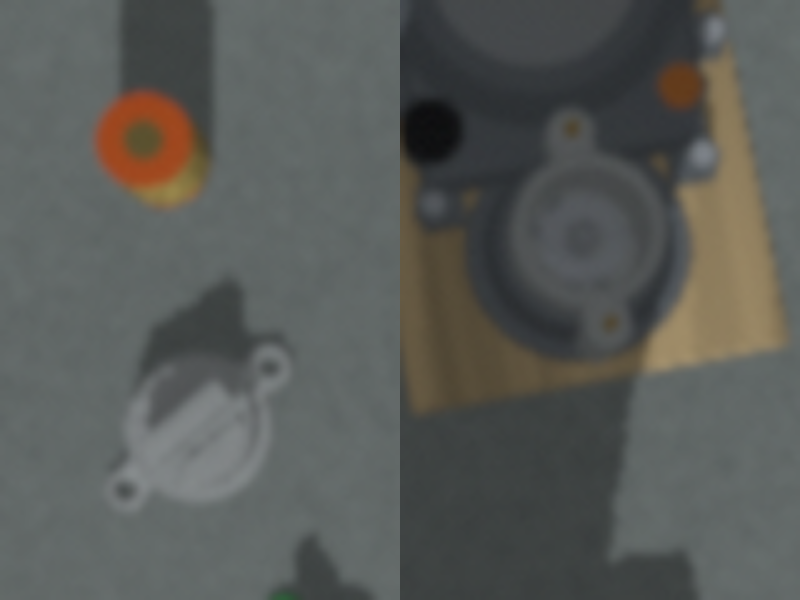

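View pics/c2.png

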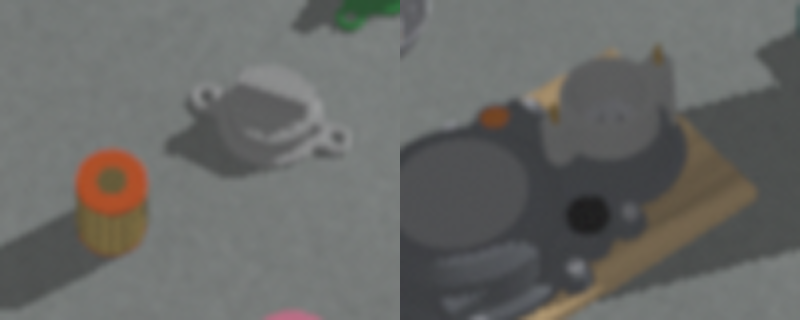

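```bash
cat > h.py <<'E'
from plant import ctrl, vision
import cv2,numpy as np
from scipy.optimize import least_squares
from scipy.spatial.transform import Rotation as Rn
P={n:vision.camera_params(n) for n in("scene","top")}
def proj(n,X):
    p=P[n];c=p["R"]@np.array(X)+p["t"];q=p["intrinsics"]@c;return q[:2]/q[2]
def atz(n,uv,z):
    p=P[n];d=p["R"].T@np.linalg.solve(p["intrinsics"],[*uv,1]);o=-p["R"].T@p["t"];return o+d*(z-o[2])/d[2]
def tri(uvt,uvs):
    return least_squares(lambda X:np.r_[proj("top",X)-uvt,proj("scene",X)-uvs],[.5,0,.05]).x
def obs():
    o=ctrl.get_obs();R=Rn.from_rotvec(o["orientation"]).as_matrix()
    print("t",round(o["time_s"],2),"tcp",np.round(o["ee_pos"]*1e3,1),"F",np.round(o["force"],1),"gap",round(o["finger_gap"]*1e3,1),"j",np.round(o["joints"],2));print("R cols x,y,z",np.round(R.T,3).tolist());return o,R
E
python3 - <<'E'
from h import *
im=cv2.imread("pics/top0.png");s=cv2.imread("pics/scene0.png")
def orange(i,x0,x1,y0,y1):
    h=cv2.cvtColor(i,cv2.COLOR_BGR2HSV);m=((h[...,0]<13)&(h[...,1]>150)&(h[...,2]>100)).astype(np.uint8)
    mm=np.zeros_like(m);mm[y0:y1,x0:x1]=m[y0:y1,x0:x1]
    c=max(cv2.findContours(mm,cv2.RETR_EXTERNAL,cv2.CHAIN_APPROX_NONE)[0],key=cv2.contourArea)
    return cv2.fitEllipse(c)
e=orange(im,160,200,150,190);print(e,atz("top",e[0],.056)*1e3)
e2=orange(s,270,305,270,310);print(e2,atz("scene",e2[0],.056)*1e3); print(tri(e[0],e2[0])*1e3)
print("hole top",atz("top",(178.6,167.7),.056)*1e3, "hole scene",atz("scene",(260+112/4,240+181/4),.056)*1e3)
a=atz("top",(319.6,165.6),.098)*1e3;b=atz("top",(327,204.4),.098)*1e3;print("studs",a,b,np.linalg.norm(a-b),(a+b)/2,np.degrees(np.arctan2(*(a-b)[1::-1])))
sa=(195+156/4,160+108/4);sb=(195+258/4,160+48/4)
print("scene studs",atz("scene",sa,.098)*1e3,atz("scene",sb,.098)*1e3)
print("rim top circle",atz("top",(285+187/5,140+232/5),.08)*1e3)
a=atz("top",(203.8,213.6),.004)*1e3;b=atz("top",(175.2,238),.004)*1e3;print("ears",a,b,np.linalg.norm(a-b),(a+b)/2,np.degrees(np.arctan2(*(a-b)[1::-1])))
a=atz("scene",(260+207/4,240+95/4),.004)*1e3;b=atz("scene",(260+337/4,240+137/4),.004)*1e3;print("ears scene",a,b,np.linalg.norm(a-b),(a+b)/2,np.degrees(np.arctan2(*(a-b)[1::-1])))
obs()
E
```

```text
((178.55076599121094, 167.45602416992188), (17.167449951171875, 17.768455505371094), 54.15182876586914) [601.97198662 273.87783384  56.        ]
((287.414794921875, 285.57867431640625), (15.344076156616211, 16.279489517211914), 91.0247573852539) [603.25554837 278.21289617  56.        ]
[602.42649493 275.22301515  50.59957574]
hole top [601.42425613 273.77286897  56.        ] hole scene [601.64674812 278.14008935  56.        ]
studs [591.55031365 -34.29549155  98.        ] [507.85771698 -47.50119311  98.        ] 84.72804311789142 [549.70401531 -40.89834233  98.        ] 8.96666913347155
scene studs [593.83099229 -24.77623898  98.        ] [510.44991738 -39.52256695  98.        ]
rim top circle [549.21323963 -40.49529833  80.        ]
ears [503.49002854 226.34142339   4.        ] [449.14336539 291.96172178   4.        ] 85.20318864425042 [476.31669696 259.15157258   4.        ] -50.36848093772643
ears scene [504.89145116 230.07007395   4.        ] [450.06501554 296.11068541   4.        ] 85.83297971319807 [477.47823335 263.09037968   4.        ] -50.30078906998293
t 0.1 tcp [ 140.3 -505.3  230.6] F [-0.2 -0.  -0.7] gap 85.6 j [-1.3   0.26 -0.14  1.17 -0.    1.57]
R cols x,y,z [[-0.0, 0.002, -1.0], [0.964, 0.267, -0.0], [0.267, -0.964, -0.002]]
```

```bash
python3 - <<'E'
from h import *
print(tri((530,331),(279,46))*1e3)
print("pink",atz("top",(125,192),.03)*1e3,"used",atz("top",(430,217),.05)*1e3)
E
python3 -m inch '[{"delta_pos":[-25,0,0],"delta_rot":[-5,0,0],"claw":-1},{"delta_pos":[-25,0,0],"delta_rot":[-5,0,0],"claw":-1}]'
```

```text
[ 244.66891946 -416.4463562   196.93817958]
pink [553.6744171  398.86980523  30.        ] used [ 479.96496187 -279.2083716    50.        ]
time_s: 0.27
ee_pos: [0.1399, -0.5041, 0.2797]
orientation: [0.876, 1.393, -0.869]
force: [-0.2, -0.5, 0.3]
finger_gap: 0.0856
```

```bash
python3 -c "
from h import *
obs()"
```

```text
t 0.27 tcp [ 139.9 -504.1  279.7] F [-0.2 -0.5  0.3] gap 85.6 j [-1.3   0.25 -0.03  1.3  -0.    1.39]
R cols x,y,z [[-0.002, 0.006, -1.0], [0.901, 0.434, 0.001], [0.434, -0.901, -0.006]]
```

```bash
cat > plan.py <<'E'
from h import *
import sys,json
def plan(target_mm,zang,n,claw):
    o,R=obs(); p=o["ee_pos"]*1e3; d=(np.array(target_mm)-p)/n
    z0=np.degrees(np.arctan2(R[1,2],R[0,2])); w=(zang-z0+180)%360-180
    print("zang",z0,"turn",w)
    for i in range(n):
        v=R.T@d
        print('{"delta_pos":[%.1f,%.1f,%.1f],"delta_rot":[%.2f,0,0],"claw":%g}'%(*v,-w/n,claw),end=",\n" if i%8==7 else ",")
        R=R@Rn.from_rotvec([np.radians(-w/n),0,0]).as_matrix()
    print()
if __name__=="__main__": plan(eval(sys.argv[1]),float(sys.argv[2]),int(sys.argv[3]),float(sys.argv[4]))
E
python3 plan.py '[602,275,200]' 99 24 -1
```

```text
t 0.27 tcp [ 139.9 -504.1  279.7] F [-0.2 -0.5  0.3] gap 85.6 j [-1.3   0.25 -0.03  1.3  -0.    1.39]
R cols x,y,z [[-0.002, 0.006, -1.0], [0.901, 0.434, 0.001], [0.434, -0.901, -0.006]]
zang -64.24731687057367 turn 163.24731687057368
{"delta_pos":[3.5,31.4,-20.9],"delta_rot":[-6.80,0,0],"claw":-1},{"delta_pos":[3.5,33.7,-17.0],"delta_rot":[-6.80,0,0],"claw":-1},{"delta_pos":[3.5,35.5,-12.9],"delta_rot":[-6.80,0,0],"claw":-1},{"delta_pos":[3.5,36.7,-8.6],"delta_rot":[-6.80,0,0],"claw":-1},{"delta_pos":[3.5,37.5,-4.2],"delta_rot":[-6.80,0,0],"claw":-1},{"delta_pos":[3.5,37.7,0.3],"delta_rot":[-6.80,0,0],"claw":-1},{"delta_pos":[3.5,37.4,4.8],"delta_rot":[-6.80,0,0],"claw":-1},{"delta_pos":[3.5,36.6,9.2],"delta_rot":[-6.80,0,0],"claw":-1},
{"delta_pos":[3.5,35.3,13.4],"delta_rot":[-6.80,0,0],"claw":-1},{"delta_pos":[3.5,33.4,17.5],"delta_rot":[-6.80,0,0],"claw":-1},{"delta_pos":[3.5,31.1,21.4],"delta_rot":[-6.80,0,0],"claw":-1},{"delta_pos":[3.5,28.4,24.9],"delta_rot":[-6.80,0,0],"claw":-1},{"delta_pos":[3.5,25.2,28.1],"delta_rot":[-6.80,0,0],"claw":-1},{"delta_pos":[3.5,21.7,30.9],"delta_rot":[-6.80,0,0],"claw":-1},{"delta_pos":[3.5,17.9,33.2],"delta_rot":[-6.80,0,0],"claw":-1},{"delta_pos":[3.5,13.8,35.1],"delta_rot":[-6.80,0,0],"claw":-1},
{"delta_pos":[3.5,9.6,36.5],"delta_rot":[-6.80,0,0],"claw":-1},{"delta_pos":[3.5,5.2,37.4],"delta_rot":[-6.80,0,0],"claw":-1},{"delta_pos":[3.5,0.7,37.7],"delta_rot":[-6.80,0,0],"claw":-1},{"delta_pos":[3.5,-3.7,37.5],"delta_rot":[-6.80,0,0],"claw":-1},{"delta_pos":[3.5,-8.2,36.8],"delta_rot":[-6.80,0,0],"claw":-1},{"delta_pos":[3.5,-12.5,35.6],"delta_rot":[-6.80,0,0],"claw":-1},{"delta_pos":[3.5,-16.6,33.9],"delta_rot":[-6.80,0,0],"claw":-1},{"delta_pos":[3.5,-20.5,31.7],"delta_rot":[-6.80,0,0],"claw":-1},
```

Candidates in the top picture for the filter:
- Orange and yellow cylinder at (179,168)
- Black used filter at (430,217)

Candidates for the cover:
- Bare grey one at (189,226)
- Pink one at (125,192)
- Green one at (215,279)

I choose the orange/yellow filter and the grey cover. The crop confirmed both: an orange ring with a hole and yellow paper, and a bare metal cover with a rib. The chamber is at (322,186), with stud tips at (319.6,165.6) and (327,204.4).

```bash
python3 -m inch '[{"delta_pos":[0,31.4,-20.9],"delta_rot":[-6.8,0,0],"claw":-1},{"delta_pos":[0,33.7,-17],"delta_rot":[-6.8,0,0],"claw":-1},{"delta_pos":[0,35.5,-12.9],"delta_rot":[-6.8,0,0],"claw":-1},{"delta_pos":[0,36.7,-8.6],"delta_rot":[-6.8,0,0],"claw":-1},{"delta_pos":[0,37.5,-4.2],"delta_rot":[-6.8,0,0],"claw":-1},{"delta_pos":[0,37.7,0.3],"delta_rot":[-6.8,0,0],"claw":-1},{"delta_pos":[0,37.4,4.8],"delta_rot":[-6.8,0,0],"claw":-1},{"delta_pos":[0,36.6,9.2],"delta_rot":[-6.8,0,0],"claw":-1}]'
python3 -m inch '[{"delta_pos":[0,35.3,13.4],"delta_rot":[-6.8,0,0],"claw":-1},{"delta_pos":[0,33.4,17.5],"delta_rot":[-6.8,0,0],"claw":-1},{"delta_pos":[0,31.1,21.4],"delta_rot":[-6.8,0,0],"claw":-1},{"delta_pos":[0,28.4,24.9],"delta_rot":[-6.8,0,0],"claw":-1},{"delta_pos":[0,25.2,28.1],"delta_rot":[-6.8,0,0],"claw":-1},{"delta_pos":[0,21.7,30.9],"delta_rot":[-6.8,0,0],"claw":-1},{"delta_pos":[0,17.9,33.2],"delta_rot":[-6.8,0,0],"claw":-1},{"delta_pos":[0,13.8,35.1],"delta_rot":[-6.8,0,0],"claw":-1}]'
python3 plan.py '[602,275,170]' 99 8 -1
```

```text
time_s: 0.93
ee_pos: [0.2957, -0.2451, 0.2811]
orientation: [0.134, 1.567, -0.134]
force: [0.4, -0.4, 0.1]
finger_gap: 0.0855
time_s: 1.6
ee_pos: [0.4511, 0.0139, 0.281]
orientation: [-0.61, 1.484, 0.61]
force: [0.1, -1.0, -0.3]
finger_gap: 0.0853
t 1.6 tcp [451.1  13.9 281. ] F [ 0.1 -1.  -0.3] gap 85.3 j [ 0.03  0.12 -0.19  1.26 -0.    0.82]
R cols x,y,z [[-0.001, -0.0, -1.0], [-0.703, 0.711, 0.0], [0.711, 0.703, -0.0]]
zang 44.67946356991012 turn 54.320536430089874
{"delta_pos":[13.9,9.9,36.4],"delta_rot":[-6.79,0,0],"claw":-1},{"delta_pos":[13.9,5.6,37.3],"delta_rot":[-6.79,0,0],"claw":-1},{"delta_pos":[13.9,1.1,37.7],"delta_rot":[-6.79,0,0],"claw":-1},{"delta_pos":[13.9,-3.3,37.6],"delta_rot":[-6.79,0,0],"claw":-1},{"delta_pos":[13.9,-7.8,36.9],"delta_rot":[-6.79,0,0],"claw":-1},{"delta_pos":[13.9,-12.1,35.7],"delta_rot":[-6.79,0,0],"claw":-1},{"delta_pos":[13.9,-16.2,34.0],"delta_rot":[-6.79,0,0],"claw":-1},{"delta_pos":[13.9,-20.1,31.9],"delta_rot":[-6.79,0,0],"claw":-1},
```

```bash
python3 -m inch '[{"delta_pos":[13.9,9.9,36.4],"delta_rot":[-6.8,0,0],"claw":-1},{"delta_pos":[13.9,5.6,37.3],"delta_rot":[-6.8,0,0],"claw":-1},{"delta_pos":[13.9,1.1,37.7],"delta_rot":[-6.8,0,0],"claw":-1},{"delta_pos":[13.9,-3.3,37.6],"delta_rot":[-6.8,0,0],"claw":-1},{"delta_pos":[13.9,-7.8,36.9],"delta_rot":[-6.8,0,0],"claw":-1},{"delta_pos":[13.9,-12.1,35.7],"delta_rot":[-6.8,0,0],"claw":-1},{"delta_pos":[13.9,-16.2,34],"delta_rot":[-6.8,0,0],"claw":-1},{"delta_pos":[13.9,-20.1,31.9],"delta_rot":[-6.8,0,0],"claw":-1}]'
python3 -m inch '[{"delta_pos":[39,0,0],"delta_rot":[0,0,0],"claw":-1},{"delta_pos":[38,0,0],"delta_rot":[0,0,0],"claw":-1}]'
python3 - <<'E'
from h import *
o,R=obs()
t=vision.grab_frame("top")[:,:,::-1].copy();s=vision.grab_frame("scene")[:,:,::-1].copy()
cv2.imwrite("pics/t1.png",t);cv2.imwrite("pics/s1.png",s)
print(proj("top",o["ee_pos"]),proj("scene",o["ee_pos"]))
a=cv2.resize(t[100:250,110:240],None,fx=3,fy=3,interpolation=cv2.INTER_CUBIC)
b=cv2.resize(s[200:350,230:360],None,fx=3,fy=3,interpolation=cv2.INTER_CUBIC)
cv2.imwrite("pics/c3.png",np.hstack([a,b]))
E
```

```text
time_s: 2.27
ee_pos: [0.6037, 0.2738, 0.1687]
orientation: [-1.325, 1.131, 1.325]
force: [1.3, -1.1, 0.2]
finger_gap: 0.0852
time_s: 2.43
ee_pos: [0.6061, 0.2755, 0.0926]
orientation: [-1.323, 1.127, 1.32]
force: [-0.6, -1.4, -1.5]
finger_gap: 0.0857
t 2.43 tcp [606.1 275.5  92.6] F [-0.6 -1.4 -1.5] gap 85.7 j [ 0.43  0.57 -0.01  0.99  0.    0.27]
R cols x,y,z [[0.005, 0.002, -1.0], [-0.988, -0.154, -0.005], [-0.154, 0.988, 0.001]]
[174.6594701  162.47951955] [285.68546335 277.3511566 ]
```

View pics/c3.png

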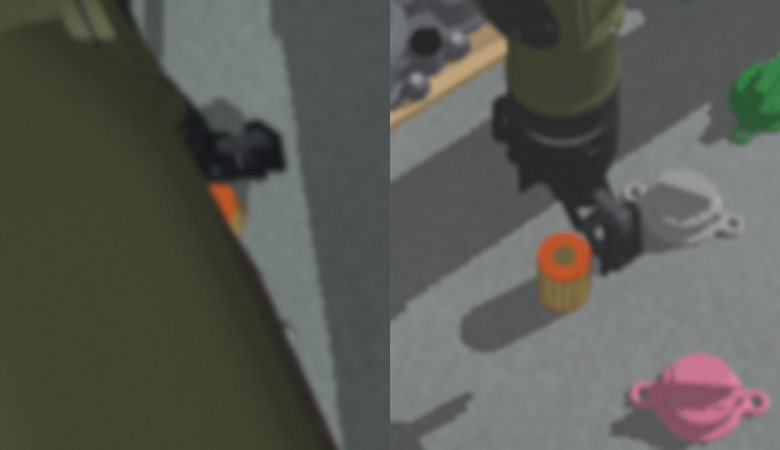

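```bash
python3 - <<'E'
from h import *
o,R=obs()
s=cv2.imread("pics/s1.png")
def dr(pts,col):
    for X in pts:
        u=proj("scene",X); cv2.circle(big,(int((u[0]-230)*6),int((u[1]-220)*6)),3,col,-1)
big=cv2.resize(s[220:320,230:360],None,fx=6,fy=6,interpolation=cv2.INTER_CUBIC)
for sg in(1,-1):
  for zz in (.043,.057):
    for yy in (-.011,.011):
        dr([o["ee_pos"]+R@np.array([-.013,yy,sg*zz])],(0,255,0) if sg>0 else (255,0,0))
dr([o["ee_pos"]],(0,0,255))
for a in np.linspace(0,6.28,20):
    dr([[.602+.021*np.cos(a),.275+.021*np.sin(a),.056]],(255,255,0))
    dr([[.602+.021*np.cos(a),.275+.021*np.sin(a),.0]],(255,255,0))
cv2.imwrite("pics/c4.png",big)
E
```

```text
t 2.53 tcp [597.6 270.2  85.2] F [-1.4 -1.  -1.1] gap 85.1 j [ 0.42  0.58 -0.02  0.99 -0.    0.27]
R cols x,y,z [[-0.014, -0.006, -1.0], [-0.988, -0.152, 0.015], [-0.152, 0.988, -0.004]]
```

View pics/c4.png

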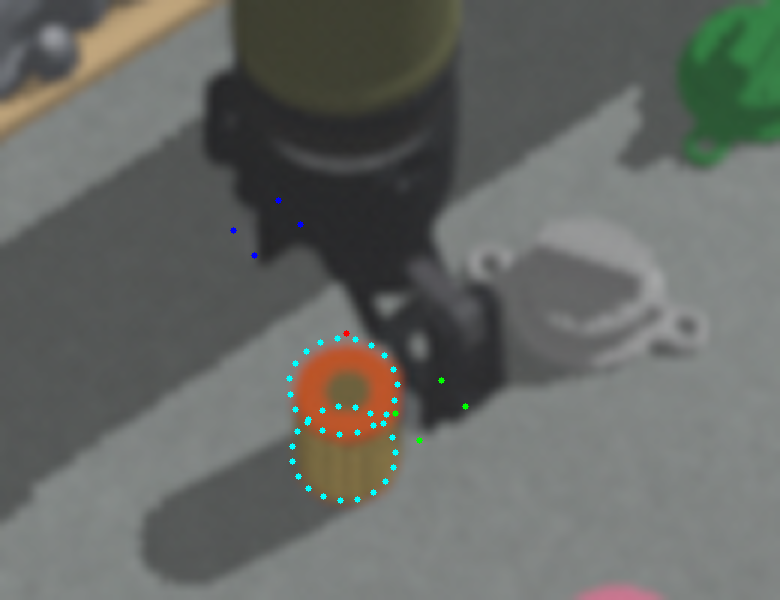

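```bash
python3 -m inch '[{"delta_pos":[0,0,0],"delta_rot":[0,0,0],"claw":-1},{"delta_pos":[0,0,0],"delta_rot":[0,0,0],"claw":-1},{"delta_pos":[0,0,0],"delta_rot":[0,0,0],"claw":-1}]'
cat > ov.py <<'E'
from h import *
import sys
def ov(name,fx,fy,fz,tag):
    o,R=obs(); s=vision.grab_frame("scene")[:,:,::-1].copy(); cv2.imwrite(f"pics/{tag}_raw.png",s)
    big=cv2.resize(s[220:320,230:360],None,fx=6,fy=6,interpolation=cv2.INTER_CUBIC)
    def dr(X,col):
        u=proj("scene",X); cv2.circle(big,(int((u[0]-229.5)*6),int((u[1]-219.5)*6)),2,col,-1)
    for sg in(1,-1):
      for zz in (.043,.057):
        for yy in (-.011,.011):
          dr(o["ee_pos"]+R@np.array([-.013,yy,sg*zz]),(0,255,0) if sg>0 else (255,0,0))
    dr(o["ee_pos"],(0,0,255))
    for a in np.linspace(0,6.28,25):
        for z in (0,.056): dr([fx+.021*np.cos(a),fy+.021*np.sin(a),fz+z],(255,255,0))
    cv2.imwrite(f"pics/{tag}.png",big)
ov("scene",*eval(sys.argv[1]),sys.argv[2])
E
python3 ov.py '(.602,.275,0)' c5
```

```text
time_s: 2.78
ee_pos: [0.6054, 0.2727, 0.0963]
orientation: [-1.321, 1.129, 1.317]
force: [-0.2, 0.6, -0.7]
finger_gap: 0.0855
t 2.78 tcp [605.4 272.7  96.3] F [-0.2  0.6 -0.7] gap 85.5 j [ 0.42  0.57 -0.01  0.99  0.    0.27]
R cols x,y,z [[0.005, 0.002, -1.0], [-0.989, -0.151, -0.005], [-0.151, 0.989, 0.001]]
```

View pics/c5.png

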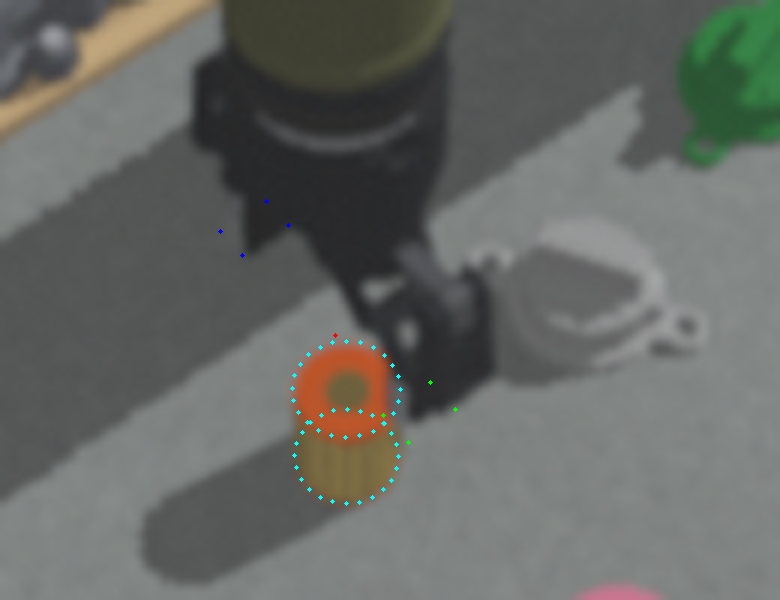

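```bash
python3 -m inch '[{"delta_pos":[8,0,0],"delta_rot":[0,0,0],"claw":-1},{"delta_pos":[8,0,0],"delta_rot":[0,0,0],"claw":-1},{"delta_pos":[4,0,0],"delta_rot":[0,0,0],"claw":-1},{"delta_pos":[0,0,0],"delta_rot":[0,0,0],"claw":-1}]'
for i in 1 2 3; do python3 -m inch '[{"delta_pos":[0,0,0],"delta_rot":[0,0,0],"claw":-1}]'; done
python3 -c "
from h import *
obs()"
```

```text
time_s: 3.17
ee_pos: [0.6023, 0.2716, 0.0717]
orientation: [-1.32, 1.136, 1.322]
force: [-0.7, 0.9, -0.2]
finger_gap: 0.0855
time_s: 3.25
ee_pos: [0.6028, 0.2719, 0.0724]
orientation: [-1.32, 1.135, 1.321]
force: [-0.4, 0.4, -0.7]
finger_gap: 0.0852
time_s: 3.33
ee_pos: [0.6033, 0.2722, 0.073]
orientation: [-1.32, 1.134, 1.321]
force: [-0.3, 0.5, -0.8]
finger_gap: 0.0853
time_s: 3.42
ee_pos: [0.6036, 0.2723, 0.0732]
orientation: [-1.32, 1.133, 1.32]
force: [0.1, 0.4, -0.2]
finger_gap: 0.0852
t 3.42 tcp [603.6 272.3  73.2] F [ 0.1  0.4 -0.2] gap 85.2 j [ 0.42  0.59 -0.04  0.95  0.    0.27]
R cols x,y,z [[0.0, 0.0, -1.0], [-0.988, -0.152, -0.0], [-0.152, 0.988, 0.0]]
```

```bash
python3 -m inch '[{"delta_pos":[6,0.6,3.3],"delta_rot":[0,0,0],"claw":-1},{"delta_pos":[8,0,0],"delta_rot":[0,0,0],"claw":-1},{"delta_pos":[8,0,0],"delta_rot":[0,0,0],"claw":-1},{"delta_pos":[7,0,0],"delta_rot":[0,0,0],"claw":-1},{"delta_pos":[5,0,0],"delta_rot":[0,0,0],"claw":-1},{"delta_pos":[2,0,0],"delta_rot":[0,0,0],"claw":-1},{"delta_pos":[0,0,0],"delta_rot":[0,0,0],"claw":-0.5},{"delta_pos":[0,0,0],"delta_rot":[0,0,0],"claw":-0.3}]'
python3 ov.py '(.602,.275,0)' c6
```

```text
time_s: 4.08
ee_pos: [0.6023, 0.2753, 0.0369]
orientation: [-1.32, 1.134, 1.32]
force: [0.1, -0.1, 0.4]
finger_gap: 0.0637
t 4.08 tcp [602.3 275.3  36.9] F [ 0.1 -0.1  0.4] gap 63.7 j [ 0.43  0.62 -0.08  0.87  0.    0.28]
R cols x,y,z [[-0.0, -0.0, -1.0], [-0.988, -0.151, 0.0], [-0.151, 0.988, -0.0]]
```

View pics/c6.png

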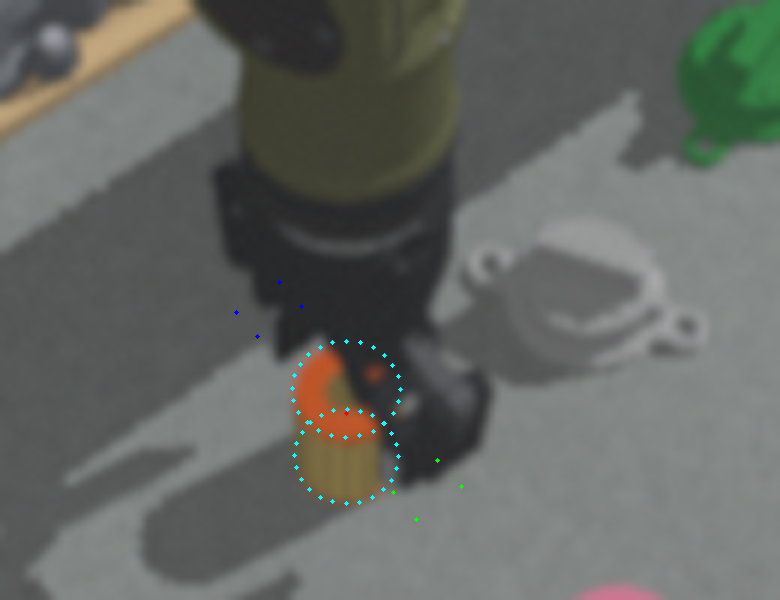

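```bash
python3 -m inch '[{"delta_pos":[0,0,0],"delta_rot":[0,0,0],"claw":0},{"delta_pos":[0,0,0],"delta_rot":[0,0,0],"claw":0.2},{"delta_pos":[0,0,0],"delta_rot":[0,0,0],"claw":1},{"delta_pos":[0,0,0],"delta_rot":[0,0,0],"claw":1},{"delta_pos":[0,0,0],"delta_rot":[0,0,0],"claw":1},{"delta_pos":[0,0,0],"delta_rot":[0,0,0],"claw":1}]'
python3 ov.py '(.6023,.2753,0)' c7
```

```text
time_s: 4.63
ee_pos: [0.6031, 0.2757, 0.0381]
orientation: [-1.321, 1.132, 1.319]
force: [-0.6, -0.4, 5.0]
finger_gap: 0.0397
t 4.63 tcp [603.1 275.7  38.1] F [-0.6 -0.4  5. ] gap 39.7 j [ 0.43  0.62 -0.08  0.87 -0.    0.28]
R cols x,y,z [[0.002, 0.001, -1.0], [-0.988, -0.151, -0.002], [-0.151, 0.988, 0.0]]
```

View pics/c7.png

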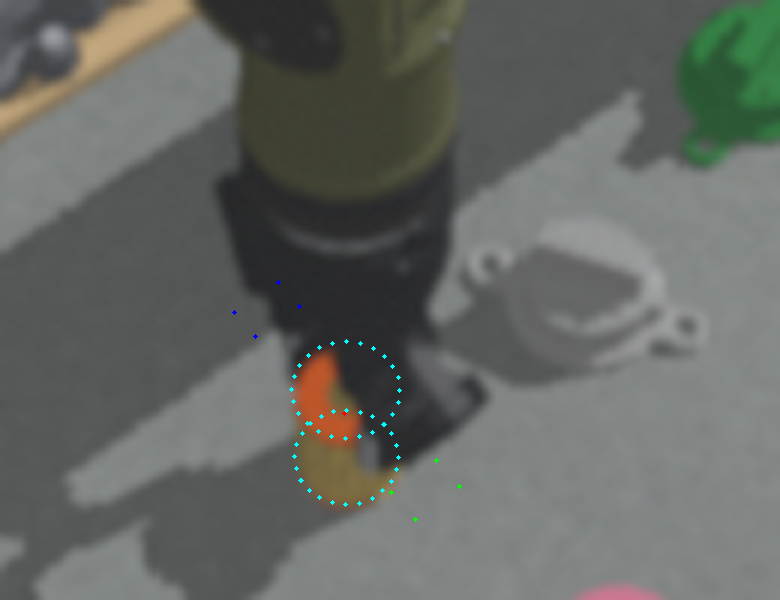

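```bash
cat > ch.py <<'E'
from h import *
import sys
cx,cy,ang=eval(sys.argv[1])
o=[]
for n,f,(x0,y0) in (("top","pics/top0.png",(290,155)),("scene","pics/scene0.png",(222,163))):
    s=cv2.imread(f);S=8;W=60
    big=cv2.resize(s[y0:y0+W+10,x0:x0+W-10],None,fx=S,fy=S,interpolation=cv2.INTER_CUBIC)
    def dr(X,col):
        u=proj(n,X); cv2.circle(big,(int((u[0]-x0+.5)*S),int((u[1]-y0+.5)*S)),1,col,-1)
    c,sn=np.cos(np.radians(ang)),np.sin(np.radians(ang))
    for a in np.linspace(0,6.28,60):
        for r in(.034,.027): dr([cx+r*np.cos(a),cy+r*np.sin(a),.08],(255,255,0))
        for k in (.043,-.043): dr([cx+k*c+.003*np.cos(a),cy+k*sn+.003*np.sin(a),.096],(0,0,255))
    for z in np.linspace(.08,.098,8):
        for k in (.043,-.043): dr([cx+k*c,cy+k*sn,z],(0,255,0))
    o.append(big)
cv2.imwrite(sys.argv[2],np.hstack(o))
E
python3 ch.py '(.5505,-.0395,9)' pics/ch1.png
```

```text
(no output)
```

View pics/ch1.png

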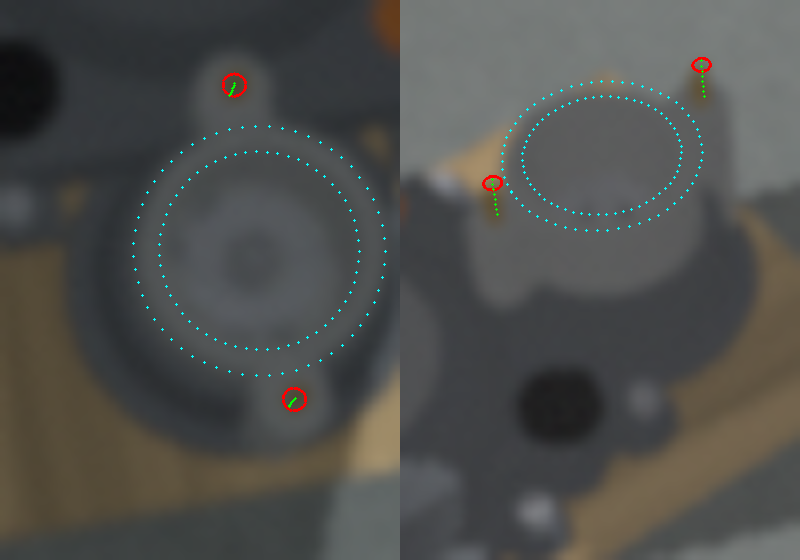

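```bash
python3 -m inch '[{"delta_pos":[-8,0,0],"delta_rot":[0,0,0],"claw":1},{"delta_pos":[-16,0,0],"delta_rot":[0,0,0],"claw":1},{"delta_pos":[-22,0,0],"delta_rot":[0,0,0],"claw":1},{"delta_pos":[-22,0,0],"delta_rot":[0,0,0],"claw":1},{"delta_pos":[-22,0,0],"delta_rot":[0,0,0],"claw":1},{"delta_pos":[-20,0,-6],"delta_rot":[0,0,0],"claw":1},{"delta_pos":[-12,4,-12],"delta_rot":[0,0,0],"claw":1},{"delta_pos":[-8,7,-22],"delta_rot":[0,0,0],"claw":1}]'
python3 -m inch '[{"delta_pos":[0,9,-26],"delta_rot":[0,0,0],"claw":1},{"delta_pos":[0,9,-26],"delta_rot":[0,0,0],"claw":1},{"delta_pos":[0,9,-26],"delta_rot":[0,0,0],"claw":1},{"delta_pos":[0,9,-26],"delta_rot":[0,0,0],"claw":1},{"delta_pos":[0,9,-26],"delta_rot":[0,0,0],"claw":1},{"delta_pos":[0,9,-26],"delta_rot":[0,0,0],"claw":1},{"delta_pos":[0,9,-26],"delta_rot":[0,0,0],"claw":1},{"delta_pos":[0,9,-26],"delta_rot":[0,0,0],"claw":1}]'
python3 -m inch '[{"delta_pos":[0,8,-22],"delta_rot":[0,0,0],"claw":1},{"delta_pos":[0,5,-16],"delta_rot":[0,0,0],"claw":1},{"delta_pos":[0,2,-10],"delta_rot":[0,0,0],"claw":1},{"delta_pos":[0,0,-4],"delta_rot":[0,0,0],"claw":1},{"delta_pos":[0,0,0],"delta_rot":[0,0,0],"claw":1},{"delta_pos":[0,0,0],"delta_rot":[0,0,0],"claw":1},{"delta_pos":[0,0,0],"delta_rot":[0,0,0],"claw":1}]'
python3 -c "
from h import *
obs()"
```

```text
time_s: 5.35
ee_pos: [0.5982, 0.2353, 0.1686]
orientation: [-1.322, 1.129, 1.321]
force: [0.9, -0.4, -0.7]
finger_gap: 0.0398
time_s: 6.02
ee_pos: [0.5561, 0.0157, 0.1665]
orientation: [-1.319, 1.135, 1.322]
force: [0.8, 0.4, 0.4]
finger_gap: 0.0399
time_s: 6.6
ee_pos: [0.551, -0.0352, 0.167]
orientation: [-1.321, 1.133, 1.322]
force: [-0.1, 0.4, 0.4]
finger_gap: 0.0401
t 6.6 tcp [551.  -35.2 167. ] F [-0.1  0.4  0.4] gap 40.1 j [-0.06  0.34 -0.19  1.04  0.   -0.22]
R cols x,y,z [[-0.0, 0.0, -1.0], [-0.988, -0.153, 0.0], [-0.153, 0.988, 0.0]]
```

```bash
python3 -m inch '[{"delta_pos":[8,0,-2],"delta_rot":[0,0,0],"claw":1},{"delta_pos":[8,0.5,-1.3],"delta_rot":[0,0,0],"claw":1},{"delta_pos":[6,0,0],"delta_rot":[0,0,0],"claw":1},{"delta_pos":[0,0,0],"delta_rot":[0,0,0],"claw":1},{"delta_pos":[0,0,0],"delta_rot":[0,0,0],"claw":1},{"delta_pos":[0,0,0],"delta_rot":[0,0,0],"claw":1}]'
cat > ov2.py <<'E'
from h import *
import sys
tag=sys.argv[1]; cx,cy,ang=eval(sys.argv[2])
o,R=obs(); out=[]
for n,(x0,y0) in (("top",(280,145)),("scene",(215,140))):
    s=vision.grab_frame(n)[:,:,::-1].copy(); cv2.imwrite(f"pics/{tag}_{n}.png",s)
    S=5;W=80;H=100
    big=cv2.resize(s[y0:y0+H,x0:x0+W],None,fx=S,fy=S,interpolation=cv2.INTER_CUBIC)
    big=cv2.convertScaleAbs(big,alpha=1.6)
    def dr(X,col):
        u=proj(n,X); cv2.circle(big,(int((u[0]-x0+.5)*S),int((u[1]-y0+.5)*S)),1,col,-1)
    c,sn=np.cos(np.radians(ang)),np.sin(np.radians(ang))
    e=o["ee_pos"]
    for a in np.linspace(0,6.28,50):
        dr([cx+.034*np.cos(a),cy+.034*np.sin(a),.08],(255,255,0))
        if len(sys.argv)>3: dr([e[0]+.021*np.cos(a),e[1]+.021*np.sin(a),e[2]-.037],(255,0,255))
        for k in (.043,-.043): dr([cx+k*c+.003*np.cos(a),cy+k*sn+.003*np.sin(a),.097],(0,0,255))
    out.append(big)
cv2.imwrite(f"pics/{tag}.png",np.hstack(out))
E
python3 ov2.py d1 '(.5505,-.0395,9)' f
```

```text
time_s: 7.1
ee_pos: [0.5509, -0.0392, 0.1449]
orientation: [-1.32, 1.133, 1.321]
force: [-0.7, 0.3, -1.2]
finger_gap: 0.0401
t 7.1 tcp [550.9 -39.2 144.9] F [-0.7  0.3 -1.2] gap 40.1 j [-0.07  0.36 -0.23  0.98  0.   -0.22]
R cols x,y,z [[-0.0, 0.0, -1.0], [-0.988, -0.152, 0.0], [-0.152, 0.988, 0.0]]
```

View pics/d1.png

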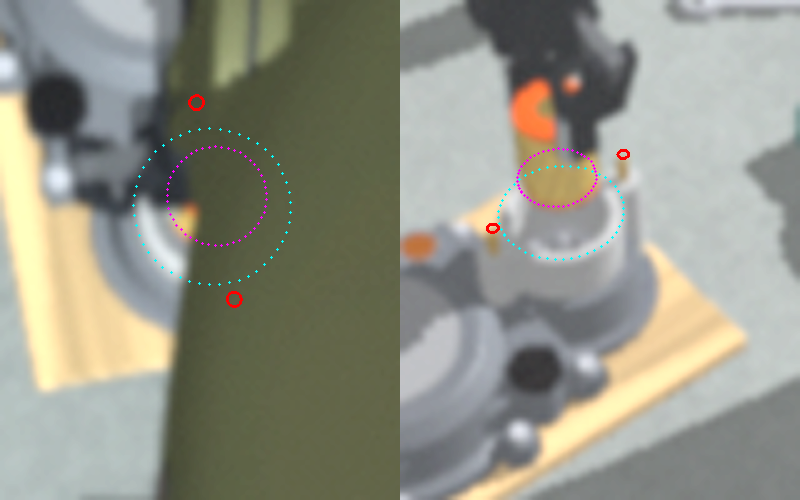

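```bash
python3 - <<'E'
import cv2
s=cv2.imread("pics/d1_scene.png")[160:210,225:285]
cv2.imwrite("pics/d1z.png",cv2.convertScaleAbs(cv2.resize(s,None,fx=12,fy=12,interpolation=cv2.INTER_CUBIC),alpha=1.6))
E
```

```text
(no output)
```

View pics/d1z.png

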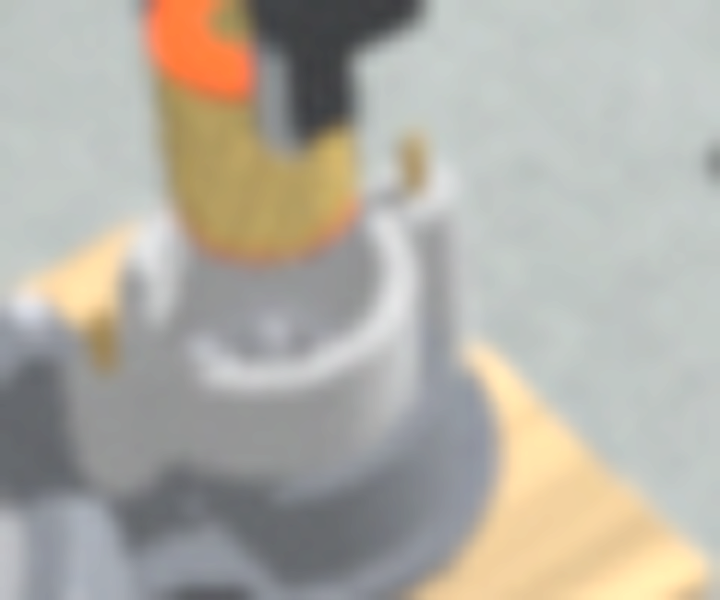

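```bash
python3 - <<'E'
from h import *
f=lambda u:np.round((np.array(u)-[225,160]+.5)*12,0)
def ring(x,y,z,r): 
    q=np.array([f(proj("scene",[x+r*np.cos(a),y+r*np.sin(a),z])) for a in np.linspace(0,6.28,200)]);return q.min(0),q.max(0)
print("filter bottom",ring(.5509,-.0392,.108,.021))
print("filter bottom z109",ring(.5509,-.0392,.109,.021))
c=np.array([.5505,-.0395]);a=np.radians(9);d=np.array([np.cos(a),np.sin(a)])
print("rim out",ring(*c,.08,.034),"in",ring(*c,.08,.027),"tube",f(proj("scene",[*c,.062])))
for k in(.043,-.043): print("stud",f(proj("scene",[*(c+k*d),.098])),f(proj("scene",[*(c+k*d),.08])))
print("jac mm x,y",(f(proj("scene",[.5605,-.0395,.08]))-f(proj("scene",[.5505,-.0395,.08])))/10,(f(proj("scene",[.5505,-.0295,.08]))-f(proj("scene",[.5505,-.0395,.08])))/10)
E
```

```text
filter bottom (array([162., 117.]), array([351., 256.]))
filter bottom z109 (array([162., 114.]), array([351., 253.]))
rim out (array([117., 158.]), array([417., 382.])) in (array([148., 181.]), array([386., 358.])) tube [273. 321.]
stud [102. 305.] [110. 358.]
stud [416. 127.] [420. 181.]
jac mm x,y [-4.   1.7] [2.  2.9]
```

```bash
python3 - <<'E'
from h import *
t=cv2.imread("pics/top0.png").astype(float)
pts=[]
for (u,v) in ((319,165),(327,204)):
    p=t[v-5:v+6,u-5:u+6]; w=np.clip(p[...,2]-p[...,0]-8,0,None); w[w<.35*w.max()]=0
    yy,xx=np.mgrid[-5:6,-5:6]; c=((w*xx).sum()/w.sum()+u,(w*yy).sum()/w.sum()+v); pts.append(atz("top",c,.09)*1e3); print(c,np.round(w).astype(int).tolist()[3:8])
print(pts,(pts[0]+pts[1])/2,np.degrees(np.arctan2(*(pts[0]-pts[1])[1::-1])),np.linalg.norm(pts[0]-pts[1]))
s=cv2.imread("pics/d1_scene.png").astype(float)
for (u,v) in ((259,173),(233,188)):
    p=s[v-6:v+7,u-5:u+6]; w=np.clip(p[...,2]-p[...,0]-15,0,None); print(np.round(w).astype(int)); 
E
```

```text
(np.float64(318.88461538461536), np.float64(165.16666666666666)) [[0, 0, 0, 0, 0, 0, 0, 0, 0, 0, 0], [0, 0, 0, 0, 0, 11, 0, 0, 0, 0, 0], [0, 0, 0, 0, 11, 21, 11, 0, 0, 0, 0], [0, 0, 0, 0, 9, 15, 0, 0, 0, 0, 0], [0, 0, 0, 0, 0, 0, 0, 0, 0, 0, 0]]
(np.float64(327.6376811594203), np.float64(205.1014492753623)) [[0, 0, 0, 0, 0, 0, 0, 0, 0, 0, 0], [0, 0, 0, 0, 0, 8, 0, 0, 0, 0, 0], [0, 0, 0, 0, 12, 17, 0, 0, 0, 0, 0], [0, 0, 0, 0, 9, 10, 0, 0, 0, 0, 0], [0, 0, 0, 0, 0, 0, 0, 0, 0, 0, 0]]
[array([594.004016  , -33.45591894,  90.        ]), array([507.20468996, -49.58251609,  90.        ])] [550.60435298 -41.51921751  90.        ] 10.525073676251203 88.28471065250774
[[ 0  0  0  0  0  0  0  0  0  0  0]
 [ 0  0  0  0  0  0  0  0  0  0  0]
 [ 0  0  0  0  0  0  0  0  0  0  0]
 [ 0  0  0  0  0  0  0  0  0  0  0]
 [ 8  0  0  0  0  9  0  0  0  0  0]
 [15  0  0  0  5 20  6  0  0  0  0]
 [19  0  0  0  6 23  6  0  0  0  0]
 [22  0  0  0  2 21  5  0  0  0  0]
 [23  0  0  0  0 11  0  0  0  0  0]
 [31  0  0  0  0  0  0  0  0  0  0]
 [32  0  0  0  0  0  0  0  0  0  0]
 [13  0  0  0  0  0  0  0  0  0  0]
 [ 0  0  0  0  0  0  0  0  0  0  0]]
[[ 1 15 28 38 42 40 27  0  0  0  0]
 [22 34 41 43 43 40 23  0  0  0  0]
 [15 31 42 43 43 39 22  0  0  0  0]
 [ 0  9 31 41 41 38 22  0  0  0  0]
 [ 0  0 12 29 36 34 19  0  0  0  0]
 [ 0  0  0  8 24 31 14  0  0  0  0]
 [ 0  0  0  0 11 27 13  0  0  0  0]
 [ 0  0  0  0  2 22 11  0  0  0  0]
 [ 0  0  0  0  0 10  5  0  0  0  0]
 [ 0  0  0  0  0  0  0  0  0  0  0]
 [ 0  0  0  0  0  0  0  0  0  0  0]
 [ 0  0  0  0  0  0  0  0  0  0  0]
 [ 0  0  0  0  0  0  0  0  0  0  0]]
```

```bash
python3 -m inch '[{"delta_pos":[6,-0.8,-1.3],"delta_rot":[0,0,0],"claw":1},{"delta_pos":[8,0,0],"delta_rot":[0,0,0],"claw":1},{"delta_pos":[8,0,0],"delta_rot":[0,0,0],"claw":1},{"delta_pos":[6,0,0],"delta_rot":[0,0,0],"claw":1},{"delta_pos":[2,0,0],"delta_rot":[0,0,0],"claw":1},{"delta_pos":[0,0,0],"delta_rot":[0,0,0],"claw":1},{"delta_pos":[0,0,0],"delta_rot":[0,0,0],"claw":1},{"delta_pos":[0,0,0],"delta_rot":[0,0,0],"claw":1}]'
python3 - <<'E'
from h import *
obs()
s=vision.grab_frame("scene")[:,:,::-1].copy();cv2.imwrite("pics/d2_scene.png",s)
cv2.imwrite("pics/d2z.png",cv2.convertScaleAbs(cv2.resize(s[160:210,225:285],None,fx=12,fy=12,interpolation=cv2.INTER_CUBIC),alpha=1.6))
E
```

```text
time_s: 7.87
ee_pos: [0.5522, -0.0405, 0.1153]
orientation: [-1.321, 1.133, 1.32]
force: [-0.4, -0.3, -0.9]
finger_gap: 0.0398
t 7.87 tcp [552.2 -40.5 115.3] F [-0.4 -0.3 -0.9] gap 39.8 j [-0.07  0.38 -0.28  0.91  0.   -0.23]
R cols x,y,z [[0.0, -0.0, -1.0], [-0.988, -0.151, -0.0], [-0.151, 0.988, -0.0]]
```

View pics/d2z.png

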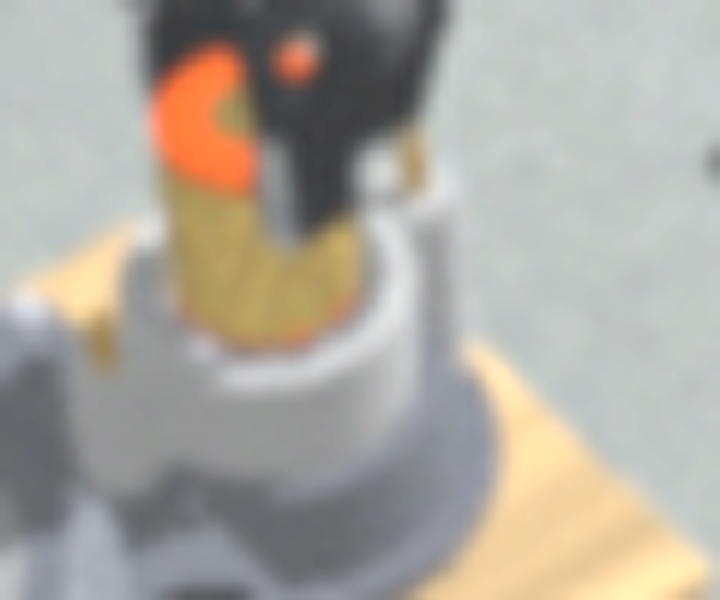

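```bash
python3 -m inch '[{"delta_pos":[4,0,0],"delta_rot":[0,0,0],"claw":1},{"delta_pos":[5,0,0],"delta_rot":[0,0,0],"claw":1},{"delta_pos":[5,0,0],"delta_rot":[0,0,0],"claw":1},{"delta_pos":[4,0,0],"delta_rot":[0,0,0],"claw":1},{"delta_pos":[2,0,0],"delta_rot":[0,0,0],"claw":1},{"delta_pos":[0,0,0],"delta_rot":[0,0,0],"claw":1},{"delta_pos":[0,0,0],"delta_rot":[0,0,0],"claw":1}]'
python3 -m inch '[{"delta_pos":[2,0,0],"delta_rot":[0,0,0],"claw":1},{"delta_pos":[2,0,0],"delta_rot":[0,0,0],"claw":1},{"delta_pos":[0,0,0],"delta_rot":[0,0,0],"claw":1},{"delta_pos":[0,0,0],"delta_rot":[0,0,0],"claw":1}]'
```

```text
time_s: 8.5
ee_pos: [0.5518, -0.0405, 0.0949]
orientation: [-1.32, 1.134, 1.321]
force: [1.2, 0.8, -0.2]
finger_gap: 0.0402
time_s: 8.83
ee_pos: [0.5518, -0.0405, 0.091]
orientation: [-1.32, 1.134, 1.321]
force: [0.6, -0.9, -0.9]
finger_gap: 0.0397
```

```bash
python3 -m inch '[{"delta_pos":[1.5,0,0],"delta_rot":[0,0,0],"claw":1},{"delta_pos":[1.5,0,0],"delta_rot":[0,0,0],"claw":1},{"delta_pos":[0,0,0],"delta_rot":[0,0,0],"claw":1},{"delta_pos":[0,0,0],"delta_rot":[0,0,0],"claw":1}]'
python3 -m inch '[{"delta_pos":[1,0,0],"delta_rot":[0,0,0],"claw":1},{"delta_pos":[0,0,0],"delta_rot":[0,0,0],"claw":1},{"delta_pos":[0,0,0],"delta_rot":[0,0,0],"claw":1}]'
```

```text
time_s: 9.17
ee_pos: [0.552, -0.0405, 0.0881]
orientation: [-1.32, 1.133, 1.32]
force: [0.6, 0.3, -1.0]
finger_gap: 0.0397
time_s: 9.42
ee_pos: [0.552, -0.0405, 0.0875]
orientation: [-1.321, 1.133, 1.32]
force: [-1.7, 0.2, 5.0]
finger_gap: 0.0401
```

```bash
python3 -m inch '[{"delta_pos":[-0.5,0,0],"delta_rot":[0,0,0],"claw":0},{"delta_pos":[0,0,0],"delta_rot":[0,0,0],"claw":-0.2},{"delta_pos":[0,0,0],"delta_rot":[0,0,0],"claw":-0.4},{"delta_pos":[0,0,0],"delta_rot":[0,0,0],"claw":-0.5},{"delta_pos":[0,0,0],"delta_rot":[0,0,0],"claw":-0.5},{"delta_pos":[0,0,0],"delta_rot":[0,0,0],"claw":-0.5},{"delta_pos":[-5,0,0],"delta_rot":[0,0,0],"claw":-0.5},{"delta_pos":[-8,0,0],"delta_rot":[0,0,0],"claw":-0.5}]'
python3 -m inch '[{"delta_pos":[-15,0,0],"delta_rot":[0,0,0],"claw":-0.5},{"delta_pos":[-25,0,0],"delta_rot":[0,0,0],"claw":-0.5},{"delta_pos":[-25,0,0],"delta_rot":[0,0,0],"claw":-0.5},{"delta_pos":[-15,0,10],"delta_rot":[6,0,0],"claw":-0.5}]'
python3 - <<'E'
from h import *
obs()
s=vision.grab_frame("scene")[:,:,::-1].copy();cv2.imwrite("pics/d3_scene.png",s)
cv2.imwrite("pics/d3z.png",cv2.convertScaleAbs(cv2.resize(s[150:210,225:285],None,fx=9,fy=9,interpolation=cv2.INTER_CUBIC),alpha=1.5))
E
python3 plan.py '[475.5,260.5,140]' 39.6 16 -0.5
```

```text
time_s: 10.08
ee_pos: [0.5511, -0.0404, 0.1002]
orientation: [-1.319, 1.135, 1.322]
force: [0.5, 0.2, -0.5]
finger_gap: 0.0638
time_s: 10.42
ee_pos: [0.552, -0.0318, 0.184]
orientation: [-1.244, 1.186, 1.238]
force: [0.4, 0.2, 0.3]
finger_gap: 0.064
t 10.42 tcp [552.  -31.8 184. ] F [0.4 0.2 0.3] gap 64.0 j [-0.06  0.33 -0.17  1.07 -0.   -0.1 ]
R cols x,y,z [[0.004, -0.001, -1.0], [-0.999, -0.044, -0.004], [-0.044, 0.999, -0.001]]
t 10.47 tcp [553.  -29.5 186.5] F [0.2 1.1 1.7] gap 64.1 j [-0.05  0.33 -0.16  1.07  0.   -0.09]
R cols x,y,z [[0.008, 0.001, -1.0], [-0.999, -0.039, -0.008], [-0.039, 0.999, 0.001]]
zang 92.26321588219102 turn -52.663215882191025
{"delta_pos":[2.9,4.1,18.3],"delta_rot":[3.29,0,0],"claw":-0.5},{"delta_pos":[2.9,5.2,18.0],"delta_rot":[3.29,0,0],"claw":-0.5},{"delta_pos":[2.9,6.2,17.7],"delta_rot":[3.29,0,0],"claw":-0.5},{"delta_pos":[2.9,7.2,17.3],"delta_rot":[3.29,0,0],"claw":-0.5},{"delta_pos":[2.9,8.2,16.9],"delta_rot":[3.29,0,0],"claw":-0.5},{"delta_pos":[2.9,9.2,16.4],"delta_rot":[3.29,0,0],"claw":-0.5},{"delta_pos":[2.9,10.1,15.8],"delta_rot":[3.29,0,0],"claw":-0.5},{"delta_pos":[2.9,11.0,15.2],"delta_rot":[3.29,0,0],"claw":-0.5},
{"delta_pos":[2.9,11.8,14.6],"delta_rot":[3.29,0,0],"claw":-0.5},{"delta_pos":[2.9,12.7,13.9],"delta_rot":[3.29,0,0],"claw":-0.5},{"delta_pos":[2.9,13.4,13.1],"delta_rot":[3.29,0,0],"claw":-0.5},{"delta_pos":[2.9,14.2,12.3],"delta_rot":[3.29,0,0],"claw":-0.5},{"delta_pos":[2.9,14.8,11.5],"delta_rot":[3.29,0,0],"claw":-0.5},{"delta_pos":[2.9,15.5,10.6],"delta_rot":[3.29,0,0],"claw":-0.5},{"delta_pos":[2.9,16.1,9.7],"delta_rot":[3.29,0,0],"claw":-0.5},{"delta_pos":[2.9,16.6,8.8],"delta_rot":[3.29,0,0],"claw":-0.5},
```

View pics/d3z.png

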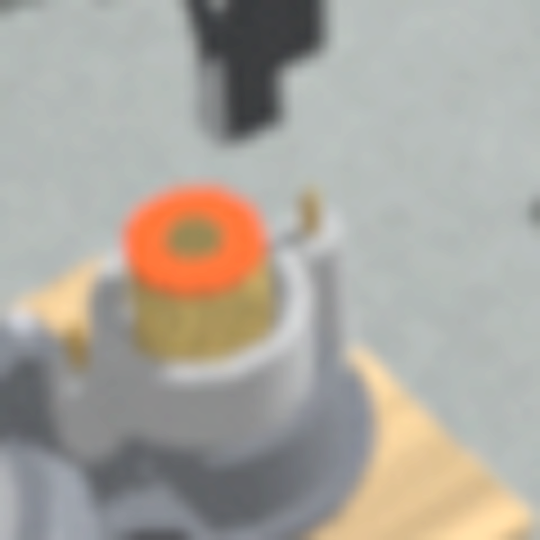

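```bash
python3 -m inch '[{"delta_pos":[0,4.1,18.3],"delta_rot":[3.3,0,0],"claw":-0.5},{"delta_pos":[0,5.2,18],"delta_rot":[3.3,0,0],"claw":-0.5},{"delta_pos":[0,6.2,17.7],"delta_rot":[3.3,0,0],"claw":-0.5},{"delta_pos":[2,7.2,17.3],"delta_rot":[3.3,0,0],"claw":-0.5},{"delta_pos":[4,8.2,16.9],"delta_rot":[3.3,0,0],"claw":-0.5},{"delta_pos":[4,9.2,16.4],"delta_rot":[3.3,0,0],"claw":-0.5},{"delta_pos":[4,10.1,15.8],"delta_rot":[3.3,0,0],"claw":-0.5},{"delta_pos":[4,11,15.2],"delta_rot":[3.3,0,0],"claw":-0.5}]'
python3 -m inch '[{"delta_pos":[4,11.8,14.6],"delta_rot":[3.3,0,0],"claw":-0.5},{"delta_pos":[4,12.7,13.9],"delta_rot":[3.3,0,0],"claw":-0.5},{"delta_pos":[4,13.4,13.1],"delta_rot":[3.3,0,0],"claw":-0.5},{"delta_pos":[4,14.2,12.3],"delta_rot":[3.3,0,0],"claw":-0.5},{"delta_pos":[4,14.8,11.5],"delta_rot":[3.3,0,0],"claw":-0.5},{"delta_pos":[4,15.5,10.6],"delta_rot":[3.3,0,0],"claw":-0.5},{"delta_pos":[4,14,9],"delta_rot":[3.3,0,0],"claw":-0.5},{"delta_pos":[4,8,5],"delta_rot":[3.2,0,0],"claw":-0.5}]'
python3 -m inch '[{"delta_pos":[4,0,0],"delta_rot":[0,0,0],"claw":-0.5},{"delta_pos":[0,0,0],"delta_rot":[0,0,0],"claw":-0.5},{"delta_pos":[0,0,0],"delta_rot":[0,0,0],"claw":-0.5},{"delta_pos":[0,0,0],"delta_rot":[0,0,0],"claw":-0.5}]'
python3 plan.py '[477.3,261.3,75]' 39.6 1 -0.5
```

```text
time_s: 11.13
ee_pos: [0.5102, 0.1149, 0.1628]
orientation: [-0.898, 1.377, 0.898]
force: [-0.4, -0.6, -0.1]
finger_gap: 0.0641
time_s: 11.8
ee_pos: [0.4743, 0.2497, 0.1308]
orientation: [-0.546, 1.5, 0.547]
force: [-0.5, -0.7, 1.6]
finger_gap: 0.0642
time_s: 12.13
ee_pos: [0.4749, 0.2473, 0.1268]
orientation: [-0.547, 1.501, 0.546]
force: [-0.1, 0.3, 0.0]
finger_gap: 0.064
t 12.13 tcp [474.9 247.3 126.8] F [-0.1  0.3  0. ] gap 64.0 j [ 0.48  0.34 -0.3   0.92 -0.    1.35]
R cols x,y,z [[0.0, -0.0, -1.0], [-0.643, 0.766, -0.0], [0.766, 0.643, -0.0]]
zang 40.02249279095013 turn -0.42249279095011616
{"delta_pos":[51.8,9.2,10.8],"delta_rot":[0.42,0,0],"claw":-0.5},
```

```bash
python3 -m inch '[{"delta_pos":[8,4,5],"delta_rot":[0.4,0,0],"claw":-0.2},{"delta_pos":[12,5.2,5.8],"delta_rot":[0,0,0],"claw":-0.1},{"delta_pos":[12,0,0],"delta_rot":[0,0,0],"claw":-0.1},{"delta_pos":[12,0,0],"delta_rot":[0,0,0],"claw":-0.1},{"delta_pos":[8,0,0],"delta_rot":[0,0,0],"claw":-0.1},{"delta_pos":[0,0,0],"delta_rot":[0,0,0],"claw":-0.1},{"delta_pos":[0,0,0],"delta_rot":[0,0,0],"claw":-0.1},{"delta_pos":[0,0,0],"delta_rot":[0,0,0],"claw":-0.1}]'
cat > cv.py <<'E'
from h import *
import sys
tag=sys.argv[1];o,R=obs();e=o["ee_pos"];out=[]
for n,(x0,y0) in (("top",(155,190)),("scene",(290,220))):
    s=vision.grab_frame(n)[:,:,::-1].copy(); cv2.imwrite(f"pics/{tag}_{n}.png",s);S=6
    big=cv2.convertScaleAbs(cv2.resize(s[y0:y0+80,x0:x0+65],None,fx=S,fy=S,interpolation=cv2.INTER_CUBIC),alpha=1.3)
    def dr(X,col):
        u=proj(n,X); cv2.circle(big,(int((u[0]-x0+.5)*S),int((u[1]-y0+.5)*S)),1,col,-1)
    h=o["finger_gap"]/2
    for k in (-h,h):
        for y in (-.011,.011): dr(e+R@np.array([-.005,y,k]),(0,255,0))
    for k in np.linspace(-.043,.043,30): 
        q=e+R@np.array([0,k,0]); dr([q[0],q[1],.004],(0,0,255)) 
        if abs(k)<.023: dr([q[0],q[1],.042],(255,0,255))
    out.append(big)
cv2.imwrite(f"pics/{tag}.png",np.hstack(out))
E
python3 cv.py e1
```

```text
time_s: 12.8
ee_pos: [0.4775, 0.2623, 0.0747]
orientation: [-0.541, 1.502, 0.541]
force: [0.3, -0.0, 0.6]
finger_gap: 0.0471
t 12.8 tcp [477.5 262.3  74.7] F [ 0.3 -0.   0.6] gap 47.1 j [ 0.5   0.41 -0.36  0.81  0.    1.38]
R cols x,y,z [[0.0, 0.0, -1.0], [-0.638, 0.77, -0.0], [0.77, 0.638, 0.0]]
```

View pics/e1.png

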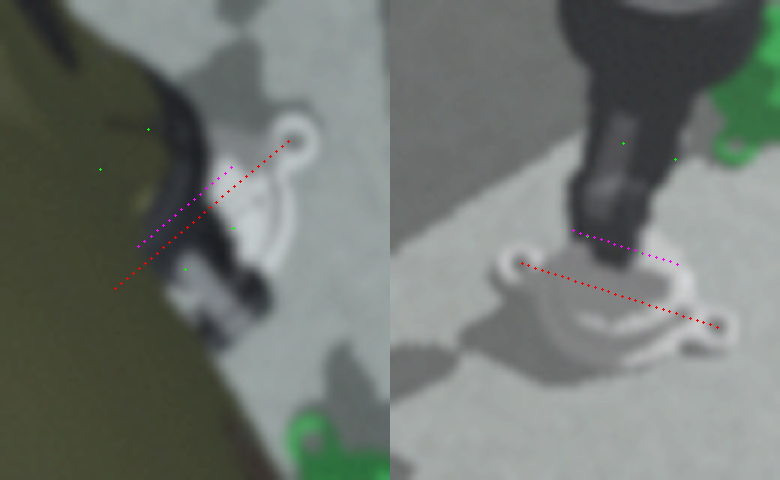

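```bash
python3 -m inch '[{"delta_pos":[8,0,0],"delta_rot":[0,0,0],"claw":-0.1},{"delta_pos":[12,0,0],"delta_rot":[0,0,0],"claw":-0.1},{"delta_pos":[12,0,0],"delta_rot":[0,0,0],"claw":-0.1},{"delta_pos":[10,0,0],"delta_rot":[0,0,0],"claw":-0.1},{"delta_pos":[6,0,0],"delta_rot":[0,0,0],"claw":-0.1},{"delta_pos":[2,0,0],"delta_rot":[0,0,0],"claw":0},{"delta_pos":[0,0,0],"delta_rot":[0,0,0],"claw":0.2},{"delta_pos":[0,0,0],"delta_rot":[0,0,0],"claw":0.3}]'
python3 -m inch '[{"delta_pos":[0,0,0],"delta_rot":[0,0,0],"claw":0.4},{"delta_pos":[0,0,0],"delta_rot":[0,0,0],"claw":0.5},{"delta_pos":[0,0,0],"delta_rot":[0,0,0],"claw":0.6},{"delta_pos":[0,0,0],"delta_rot":[0,0,0],"claw":0.7},{"delta_pos":[0,0,0],"delta_rot":[0,0,0],"claw":0.8},{"delta_pos":[0,0,0],"delta_rot":[0,0,0],"claw":1},{"delta_pos":[0,0,0],"delta_rot":[0,0,0],"claw":1},{"delta_pos":[0,0,0],"delta_rot":[0,0,0],"claw":1}]'
python3 -c "
from h import *
obs()"
```

```text
time_s: 13.57
ee_pos: [0.4774, 0.2622, 0.0248]
orientation: [-0.541, 1.502, 0.541]
force: [0.8, -0.0, 0.6]
finger_gap: 0.0302
time_s: 14.23
ee_pos: [0.4774, 0.2622, 0.0251]
orientation: [-0.541, 1.502, 0.541]
force: [-1.3, 0.2, 4.8]
finger_gap: 0.0108
t 14.23 tcp [477.4 262.2  25.1] F [-1.3  0.2  4.8] gap 10.8 j [ 0.5   0.46 -0.42  0.69  0.    1.38]
R cols x,y,z [[0.001, 0.0, -1.0], [-0.638, 0.77, -0.0], [0.77, 0.638, 0.001]]
```

```bash
python3 -m inch '[{"delta_pos":[-8,0,0],"delta_rot":[0,0,0],"claw":1},{"delta_pos":[-16,0,0],"delta_rot":[0,0,0],"claw":1},{"delta_pos":[-24,0,0],"delta_rot":[0,0,0],"claw":1},{"delta_pos":[-26,0,0],"delta_rot":[0,0,0],"claw":1},{"delta_pos":[-26,0,0],"delta_rot":[0,0,0],"claw":1},{"delta_pos":[-20,0,0],"delta_rot":[0,0,0],"claw":1},{"delta_pos":[-8,0,0],"delta_rot":[0,0,0],"claw":1},{"delta_pos":[0,0,0],"delta_rot":[0,0,0],"claw":1}]'
python3 - <<'E'
from h import *
for z in(.085,.09):
  a=atz("scene",(259,173.3),z);b=atz("scene",(233.3,188),z);print(a,b,np.degrees(np.arctan2(*(a-b)[1::-1])),np.linalg.norm(a-b))
# board edges for angle in top0 
E
python3 plan.py '[552,-39.5,155]' 99.5 24 1
```

```text
time_s: 14.9
ee_pos: [0.4785, 0.2628, 0.1547]
orientation: [-0.54, 1.498, 0.541]
force: [0.5, 0.0, -2.0]
finger_gap: 0.0105
[ 0.50890821 -0.04698244  0.085     ] [ 0.59322764 -0.03338804  0.085     ] -170.84130069393717 0.08540827506025137
[ 0.51080232 -0.0427245   0.09      ] [ 0.59465129 -0.02920596  0.09      ] -170.84130069393714 0.08493173666743399
t 14.9 tcp [478.5 262.8 154.7] F [ 0.5  0.  -2. ] gap 10.5 j [ 0.5   0.34 -0.24  0.99  0.    1.38]
R cols x,y,z [[0.004, 0.002, -1.0], [-0.638, 0.77, -0.001], [0.77, 0.638, 0.004]]
zang 39.617403217698346 turn 59.88259678230165
{"delta_pos":[-0.0,-11.7,-5.7],"delta_rot":[-2.50,0,0],"claw":1},{"delta_pos":[-0.0,-11.4,-6.2],"delta_rot":[-2.50,0,0],"claw":1},{"delta_pos":[-0.0,-11.1,-6.7],"delta_rot":[-2.50,0,0],"claw":1},{"delta_pos":[-0.0,-10.8,-7.1],"delta_rot":[-2.50,0,0],"claw":1},{"delta_pos":[-0.0,-10.5,-7.6],"delta_rot":[-2.50,0,0],"claw":1},{"delta_pos":[-0.0,-10.2,-8.1],"delta_rot":[-2.50,0,0],"claw":1},{"delta_pos":[-0.0,-9.8,-8.5],"delta_rot":[-2.50,0,0],"claw":1},{"delta_pos":[-0.0,-9.4,-8.9],"delta_rot":[-2.50,0,0],"claw":1
[... 342 characters left out ...]
.0,-6.8,-11.0],"delta_rot":[-2.50,0,0],"claw":1},{"delta_pos":[-0.0,-6.3,-11.3],"delta_rot":[-2.50,0,0],"claw":1},{"delta_pos":[-0.0,-5.8,-11.6],"delta_rot":[-2.50,0,0],"claw":1},
{"delta_pos":[-0.0,-5.3,-11.8],"delta_rot":[-2.50,0,0],"claw":1},{"delta_pos":[-0.0,-4.8,-12.1],"delta_rot":[-2.50,0,0],"claw":1},{"delta_pos":[-0.0,-4.2,-12.2],"delta_rot":[-2.50,0,0],"claw":1},{"delta_pos":[-0.0,-3.7,-12.4],"delta_rot":[-2.50,0,0],"claw":1},{"delta_pos":[-0.0,-3.2,-12.6],"delta_rot":[-2.50,0,0],"claw":1},{"delta_pos":[-0.0,-2.6,-12.7],"delta_rot":[-2.50,0,0],"claw":1},{"delta_pos":[-0.0,-2.1,-12.8],"delta_rot":[-2.50,0,0],"claw":1},{"delta_pos":[-0.0,-1.5,-12.9],"delta_rot":[-2.50,0,0],"claw":1},
```

```bash
python3 -m inch '[{"delta_pos":[0,-11.7,-5.7],"delta_rot":[-2.5,0,0],"claw":1},{"delta_pos":[0,-11.4,-6.2],"delta_rot":[-2.5,0,0],"claw":1},{"delta_pos":[0,-11.1,-6.7],"delta_rot":[-2.5,0,0],"claw":1},{"delta_pos":[0,-10.8,-7.1],"delta_rot":[-2.5,0,0],"claw":1},{"delta_pos":[0,-10.5,-7.6],"delta_rot":[-2.5,0,0],"claw":1},{"delta_pos":[0,-10.2,-8.1],"delta_rot":[-2.5,0,0],"claw":1},{"delta_pos":[0,-9.8,-8.5],"delta_rot":[-2.5,0,0],"claw":1},{"delta_pos":[0,-9.4,-8.9],"delta_rot":[-2.5,0,0],"claw":1}]'
python3 -m inch '[{"delta_pos":[0,-9,-9.3],"delta_rot":[-2.5,0,0],"claw":1},{"delta_pos":[0,-8.6,-9.7],"delta_rot":[-2.5,0,0],"claw":1},{"delta_pos":[0,-8.2,-10.1],"delta_rot":[-2.5,0,0],"claw":1},{"delta_pos":[0,-7.7,-10.4],"delta_rot":[-2.5,0,0],"claw":1},{"delta_pos":[0,-7.3,-10.7],"delta_rot":[-2.5,0,0],"claw":1},{"delta_pos":[0,-6.8,-11],"delta_rot":[-2.5,0,0],"claw":1},{"delta_pos":[0,-6.3,-11.3],"delta_rot":[-2.5,0,0],"claw":1},{"delta_pos":[0,-5.8,-11.6],"delta_rot":[-2.5,0,0],"claw":1}]'
python3 -m inch '[{"delta_pos":[0,-5.3,-11.8],"delta_rot":[-2.5,0,0],"claw":1},{"delta_pos":[0,-4.8,-12.1],"delta_rot":[-2.5,0,0],"claw":1},{"delta_pos":[0,-4.2,-12.2],"delta_rot":[-2.5,0,0],"claw":1},{"delta_pos":[0,-3.7,-12.4],"delta_rot":[-2.5,0,0],"claw":1},{"delta_pos":[0,-3.2,-12.6],"delta_rot":[-2.5,0,0],"claw":1},{"delta_pos":[0,-2.6,-12.7],"delta_rot":[-2.5,0,0],"claw":1},{"delta_pos":[0,-2.1,-12.8],"delta_rot":[-2.5,0,0],"claw":1},{"delta_pos":[0,-1.5,-8],"delta_rot":[-2.3,0,0],"claw":1}]'
python3 -m inch '[{"delta_pos":[0,0,-4],"delta_rot":[0,0,0],"claw":1},{"delta_pos":[0,0,0],"delta_rot":[0,0,0],"claw":1},{"delta_pos":[0,0,0],"delta_rot":[0,0,0],"claw":1},{"delta_pos":[0,0,0],"delta_rot":[0,0,0],"claw":1}]'
python3 plan.py '[552,-40.5,145]' 99.3 1 1
```

```text
time_s: 15.57
ee_pos: [0.5004, 0.1601, 0.1505]
orientation: [-0.812, 1.418, 0.813]
force: [0.4, -0.3, -1.7]
finger_gap: 0.0104
time_s: 16.23
ee_pos: [0.525, 0.0597, 0.1505]
orientation: [-1.075, 1.292, 1.079]
force: [-0.7, 0.3, -0.8]
finger_gap: 0.0108
time_s: 16.9
ee_pos: [0.5492, -0.0365, 0.1504]
orientation: [-1.328, 1.129, 1.333]
force: [0.2, 0.9, -1.5]
finger_gap: 0.0104
time_s: 17.23
ee_pos: [0.5504, -0.0388, 0.1519]
orientation: [-1.328, 1.128, 1.33]
force: [0.2, -0.9, -1.7]
finger_gap: 0.0101
t 17.23 tcp [550.4 -38.8 151.9] F [ 0.2 -0.9 -1.7] gap 10.1 j [-0.07  0.35 -0.22  1.    0.   -0.23]
R cols x,y,z [[-0.001, 0.0, -1.0], [-0.987, -0.163, 0.001], [-0.163, 0.987, 0.001]]
zang 99.4090828924363 turn -0.1090828924363052
{"delta_pos":[6.9,-1.3,-2.0],"delta_rot":[0.11,0,0],"claw":1},
```

```bash
python3 -m inch '[{"delta_pos":[6,-1.3,-2],"delta_rot":[0,0,0],"claw":1},{"delta_pos":[6,0,0],"delta_rot":[0,0,0],"claw":1},{"delta_pos":[3,0,0],"delta_rot":[0,0,0],"claw":1},{"delta_pos":[0,0,0],"delta_rot":[0,0,0],"claw":1},{"delta_pos":[0,0,0],"delta_rot":[0,0,0],"claw":1},{"delta_pos":[0,0,0],"delta_rot":[0,0,0],"claw":1}]'
cat > cz.py <<'E'
from h import *
import sys
tag=sys.argv[1];o,R=obs()
s=vision.grab_frame("scene")[:,:,::-1].copy();cv2.imwrite(f"pics/{tag}_scene.png",s)
cv2.imwrite(f"pics/{tag}.png",cv2.convertScaleAbs(cv2.resize(s[155:205,220:280],None,fx=12,fy=12,interpolation=cv2.INTER_CUBIC),alpha=1.6))
f=lambda u:np.round((np.array(u)-[220,155]+.5)*12)
d=.0252
for k in(.043,-.043): print("ear hole pred",f(proj("scene",o["ee_pos"]+R@np.array([d,k,0]))))
E
python3 cz.py g1
```

```text
time_s: 17.73
ee_pos: [0.5526, -0.041, 0.1376]
orientation: [-1.329, 1.127, 1.329]
force: [-0.4, 0.2, -2.4]
finger_gap: 0.0106
t 17.73 tcp [552.6 -41.  137.6] F [-0.4  0.2 -2.4] gap 10.6 j [-0.07  0.36 -0.24  0.97  0.   -0.24]
R cols x,y,z [[-0.0, 0.0, -1.0], [-0.987, -0.164, 0.0], [-0.164, 0.987, 0.0]]
ear hole pred [461. 142.]
ear hole pred [145. 321.]
```

View pics/g1.png

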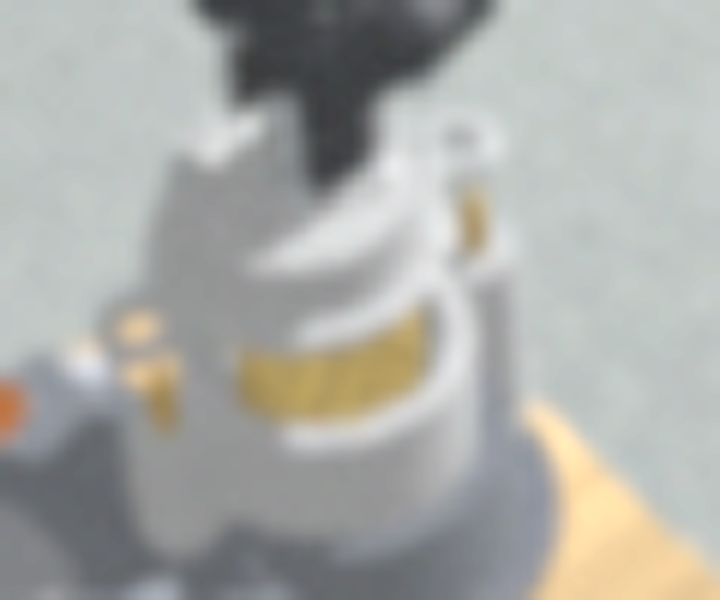

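```bash
python3 -m inch '[{"delta_pos":[4,0,0],"delta_rot":[0,0,0],"claw":1},{"delta_pos":[4,0,0],"delta_rot":[0,0,0],"claw":1},{"delta_pos":[3,0,0],"delta_rot":[0,0,0],"claw":1},{"delta_pos":[0,0,0],"delta_rot":[0,0,0],"claw":1},{"delta_pos":[0,0,0],"delta_rot":[0,0,0],"claw":1}]'
python3 cz.py g2
```

```text
time_s: 18.2
ee_pos: [0.553, -0.0411, 0.1271]
orientation: [-1.33, 1.126, 1.328]
force: [-0.6, -0.4, 4.3]
finger_gap: 0.0108
t 18.2 tcp [553.  -41.1 127.1] F [-0.6 -0.4  4.3] gap 10.8 j [-0.07  0.37 -0.26  0.94 -0.   -0.24]
R cols x,y,z [[0.001, -0.0, -1.0], [-0.987, -0.164, -0.001], [-0.164, 0.987, -0.0]]
ear hole pred [461. 174.]
ear hole pred [148. 353.]
```

View pics/g2.png

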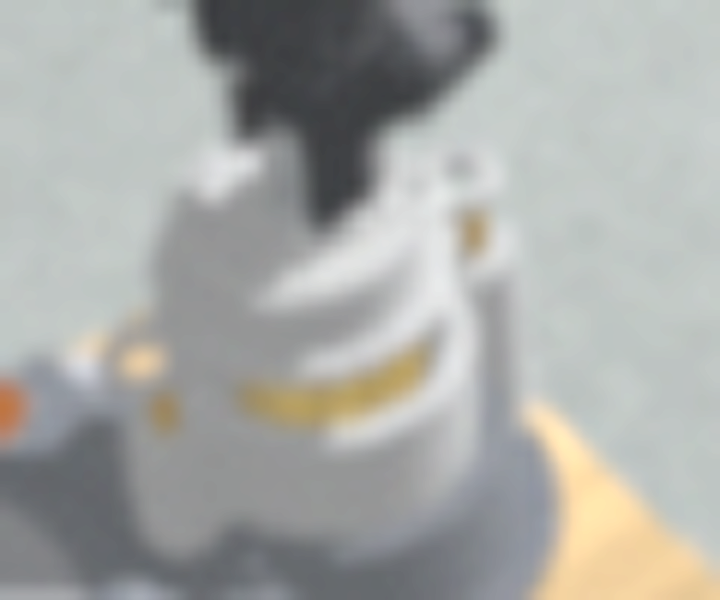

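```bash
python3 -m inch '[{"delta_pos":[-3,0,0],"delta_rot":[0,0,0],"claw":1},{"delta_pos":[-4,0,0],"delta_rot":[0,0,0],"claw":1},{"delta_pos":[-4,0,0],"delta_rot":[0,0,0],"claw":1},{"delta_pos":[0,0,0],"delta_rot":[0,0,0],"claw":1},{"delta_pos":[0,0,0],"delta_rot":[0,0,0],"claw":1}]'
python3 - <<'E'
from h import *
s=cv2.imread("pics/d3_scene.png")
h=cv2.cvtColor(s,cv2.COLOR_BGR2HSV);m=((h[...,0]<13)&(h[...,1]>150)&(h[...,2]>100)).astype(np.uint8);mm=np.zeros_like(m);mm[165:190,235:262]=m[165:190,235:262]
c=max(cv2.findContours(mm,cv2.RETR_EXTERNAL,cv2.CHAIN_APPROX_NONE)[0],key=cv2.contourArea);e=cv2.fitEllipse(c);print(e,cv2.boundingRect(c))
print("filter top",atz("scene",e[0],.106)*1e3)
def sub(u,v,hu,hv):
    p=s[v-hv:v+hv+1,u-hu:u+hu+1].astype(float);w=np.clip(p[...,2]-p[...,0]-12,0,None);print(np.round(w).astype(int))
sub(259,173,4,5);sub(233,188,4,6)
E
```

```text
time_s: 18.67
ee_pos: [0.5526, -0.0411, 0.1376]
orientation: [-1.329, 1.127, 1.329]
force: [0.6, 0.6, -0.3]
finger_gap: 0.0104
((246.2224578857422, 176.744384765625), (10.871055603027344, 14.12670612335205), 84.99142456054688) (239, 171, 15, 12)
filter top [552.25612686 -34.86598999 106.        ]
[[ 0  0  0  0  0  0  0  0  0]
 [ 0  0  0  0  0  0  0  0  0]
 [ 0  0  0  0  0  0  0  0  0]
 [ 0  0  0  0 12  3  0  0  0]
 [ 0  0  0  8 22 10  0  0  0]
 [ 0  0  0  8 26 10  0  0  0]
 [ 0  0  0  6 24  8  0  0  0]
 [ 0  0  0  2 14  4  0  0  0]
 [ 0  0  0  0  0  0  0  0  0]
 [ 1  0  0  0  0  0  0  0  0]
 [ 1  0  0  0  0  0  0  0  0]]
[[17 30 40 44 43 30  3  0  0]
 [38 43 46 46 42 26  0  0  0]
 [33 44 47 46 42 27  0  0  0]
 [12 33 43 46 45 30  0  0  0]
 [ 0 14 32 41 45 32  0  0  0]
 [ 0  0 11 29 41 27  0  0  0]
 [ 0  0  0 15 33 19  0  0  0]
 [ 0  0  0  5 25 14  0  0  0]
 [ 0  0  0  0 12  8  0  0  0]
 [ 0  0  0  0  0  0  0  0  0]
 [ 0  0  0  0  0  0  0  0  0]
 [ 0  0  0  0  0  0  0  0  0]
 [ 0  0  0  0  0  0  0  0  0]]
```

```bash
python3 -m inch '[{"delta_pos":[0,1,2.4],"delta_rot":[0,0,0],"claw":1},{"delta_pos":[2,0,0],"delta_rot":[0,0,0],"claw":1},{"delta_pos":[2,0,0],"delta_rot":[0,0,0],"claw":1},{"delta_pos":[0,0,0],"delta_rot":[0,0,0],"claw":1},{"delta_pos":[0,0,0],"delta_rot":[0,0,0],"claw":1}]'
python3 -m inch '[{"delta_pos":[1.5,0,0],"delta_rot":[0,0,0],"claw":1},{"delta_pos":[1.5,0,0],"delta_rot":[0,0,0],"claw":1},{"delta_pos":[0,0,0],"delta_rot":[0,0,0],"claw":1},{"delta_pos":[0,0,0],"delta_rot":[0,0,0],"claw":1}]'
python3 -m inch '[{"delta_pos":[1.5,0,0],"delta_rot":[0,0,0],"claw":1},{"delta_pos":[1.5,0,0],"delta_rot":[0,0,0],"claw":1},{"delta_pos":[0,0,0],"delta_rot":[0,0,0],"claw":1},{"delta_pos":[0,0,0],"delta_rot":[0,0,0],"claw":1}]'
```

```text
time_s: 19.08
ee_pos: [0.5509, -0.0388, 0.1332]
orientation: [-1.329, 1.128, 1.33]
force: [0.8, -0.1, -1.4]
finger_gap: 0.0105
time_s: 19.42
ee_pos: [0.5511, -0.0389, 0.1305]
orientation: [-1.329, 1.127, 1.329]
force: [0.7, 0.0, -1.2]
finger_gap: 0.0104
time_s: 19.75
ee_pos: [0.5511, -0.0389, 0.1275]
orientation: [-1.329, 1.127, 1.329]
force: [-0.2, 0.7, -1.5]
finger_gap: 0.0105
```

```bash
python3 cz.py g3
```

```text
t 19.75 tcp [551.1 -38.9 127.5] F [-0.2  0.7 -1.5] gap 10.5 j [-0.07  0.37 -0.26  0.94 -0.   -0.23]
R cols x,y,z [[-0.0, -0.0, -1.0], [-0.987, -0.164, 0.0], [-0.164, 0.987, 0.0]]
ear hole pred [473. 176.]
ear hole pred [160. 356.]
```

View pics/g3.png

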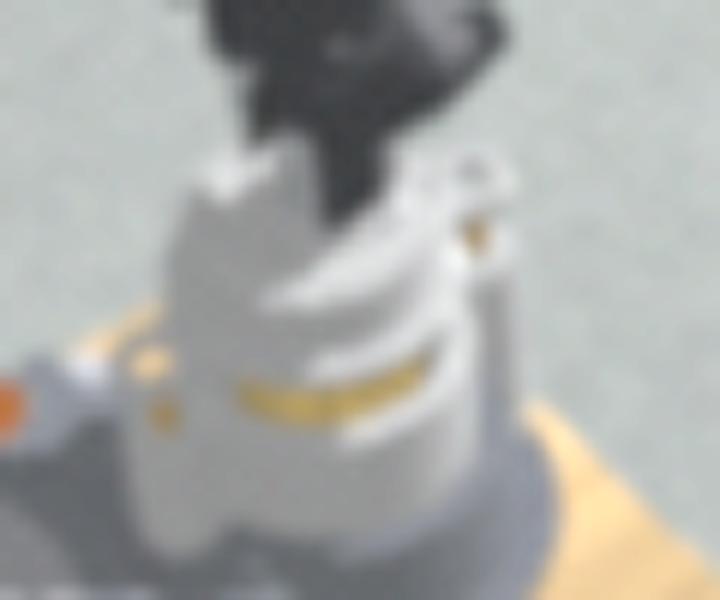

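```bash
python3 -m inch '[{"delta_pos":[1,0,0],"delta_rot":[0,0,0],"claw":1},{"delta_pos":[1,0,0],"delta_rot":[0,0,0],"claw":1},{"delta_pos":[0,0,0],"delta_rot":[0,0,0],"claw":1},{"delta_pos":[0,0,0],"delta_rot":[0,0,0],"claw":1}]'
python3 -m inch '[{"delta_pos":[1,0,0],"delta_rot":[0,0,0],"claw":1},{"delta_pos":[1,0,0],"delta_rot":[0,0,0],"claw":1},{"delta_pos":[0,0,0],"delta_rot":[0,0,0],"claw":1},{"delta_pos":[0,0,0],"delta_rot":[0,0,0],"claw":1}]'
python3 -m inch '[{"delta_pos":[1,0,0],"delta_rot":[0,0,0],"claw":1},{"delta_pos":[1,0,0],"delta_rot":[0,0,0],"claw":1},{"delta_pos":[0,0,0],"delta_rot":[0,0,0],"claw":1},{"delta_pos":[0,0,0],"delta_rot":[0,0,0],"claw":1}]'
```

```text
time_s: 20.13
ee_pos: [0.551, -0.0389, 0.1255]
orientation: [-1.329, 1.127, 1.329]
force: [0.2, 0.4, -1.9]
finger_gap: 0.0106
time_s: 20.47
ee_pos: [0.5511, -0.0388, 0.1234]
orientation: [-1.329, 1.127, 1.329]
force: [0.2, -0.4, -0.7]
finger_gap: 0.0106
time_s: 20.8
ee_pos: [0.5511, -0.039, 0.1215]
orientation: [-1.329, 1.127, 1.329]
force: [-0.8, -0.7, -1.5]
finger_gap: 0.0103
```

```bash
python3 -m inch '[{"delta_pos":[1,0,0],"delta_rot":[0,0,0],"claw":1},{"delta_pos":[1,0,0],"delta_rot":[0,0,0],"claw":1},{"delta_pos":[0,0,0],"delta_rot":[0,0,0],"claw":1},{"delta_pos":[0,0,0],"delta_rot":[0,0,0],"claw":1}]'
python3 -m inch '[{"delta_pos":[1,0,0],"delta_rot":[0,0,0],"claw":1},{"delta_pos":[1,0,0],"delta_rot":[0,0,0],"claw":1},{"delta_pos":[0,0,0],"delta_rot":[0,0,0],"claw":1},{"delta_pos":[0,0,0],"delta_rot":[0,0,0],"claw":1}]'
python3 cz.py g4
```

```text
time_s: 21.13
ee_pos: [0.551, -0.0394, 0.1196]
orientation: [-1.33, 1.128, 1.329]
force: [-2.0, -3.6, 0.7]
finger_gap: 0.0107
time_s: 21.47
ee_pos: [0.5505, -0.0396, 0.117]
orientation: [-1.329, 1.13, 1.329]
force: [-1.6, -4.3, -1.0]
finger_gap: 0.0104
t 21.47 tcp [550.5 -39.6 117. ] F [-1.6 -4.3 -1. ] gap 10.4 j [-0.07  0.38 -0.28  0.92 -0.   -0.23]
R cols x,y,z [[-0.002, -0.002, -1.0], [-0.987, -0.163, 0.002], [-0.163, 0.987, -0.001]]
ear hole pred [476. 204.]
ear hole pred [165. 384.]
```

View pics/g4.png

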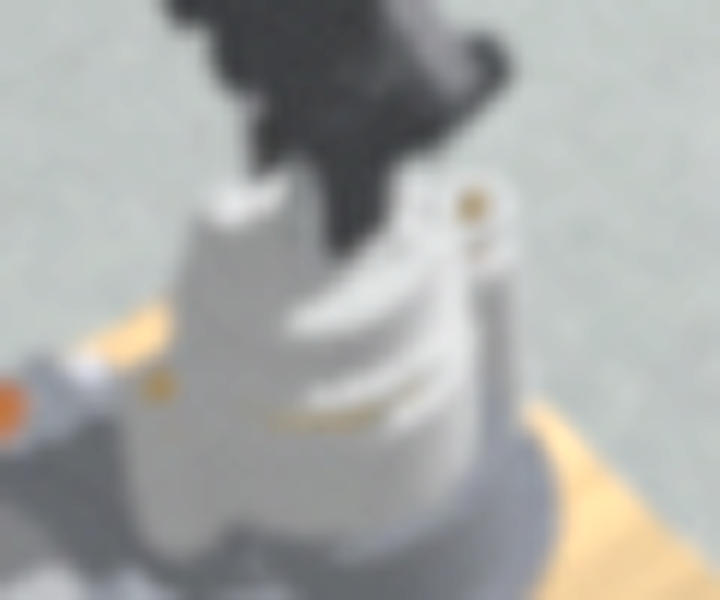

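```bash
python3 -m inch '[{"delta_pos":[0,0.7,-1.1],"delta_rot":[0,0,0],"claw":1},{"delta_pos":[0,0,0],"delta_rot":[0,0,0],"claw":1},{"delta_pos":[0,0,0],"delta_rot":[0,0,0],"claw":1},{"delta_pos":[0,0,0],"delta_rot":[0,0,0],"claw":1}]'
python3 -m inch '[{"delta_pos":[1,0,0],"delta_rot":[0,0,0],"claw":1},{"delta_pos":[1,0,0],"delta_rot":[0,0,0],"claw":1},{"delta_pos":[0,0,0],"delta_rot":[0,0,0],"claw":1},{"delta_pos":[0,0,0],"delta_rot":[0,0,0],"claw":1}]'
```

```text
time_s: 21.85
ee_pos: [0.5504, -0.0399, 0.1172]
orientation: [-1.329, 1.127, 1.33]
force: [-1.3, -1.2, -2.9]
finger_gap: 0.0106
time_s: 22.18
ee_pos: [0.5506, -0.0401, 0.1155]
orientation: [-1.329, 1.127, 1.329]
force: [-1.5, -2.2, -1.0]
finger_gap: 0.0106
```

```bash
python3 -m inch '[{"delta_pos":[0,0.7,-0.7],"delta_rot":[0,0,0],"claw":1},{"delta_pos":[1,0,0],"delta_rot":[0,0,0],"claw":1},{"delta_pos":[1,0,0],"delta_rot":[0,0,0],"claw":1},{"delta_pos":[0,0,0],"delta_rot":[0,0,0],"claw":1},{"delta_pos":[0,0,0],"delta_rot":[0,0,0],"claw":1}]'
python3 -m inch '[{"delta_pos":[1,0,0],"delta_rot":[0,0,0],"claw":1},{"delta_pos":[1,0,0],"delta_rot":[0,0,0],"claw":1},{"delta_pos":[0,0,0],"delta_rot":[0,0,0],"claw":1},{"delta_pos":[0,0,0],"delta_rot":[0,0,0],"claw":1}]'
python3 -m inch '[{"delta_pos":[1,0,0],"delta_rot":[0,0,0],"claw":1},{"delta_pos":[1,0,0],"delta_rot":[0,0,0],"claw":1},{"delta_pos":[0,0,0],"delta_rot":[0,0,0],"claw":1},{"delta_pos":[0,0,0],"delta_rot":[0,0,0],"claw":1}]'
python3 -c "
from h import *
o,_=obs();print(o['torque'])"
```

```text
time_s: 22.6
ee_pos: [0.5506, -0.0405, 0.1136]
orientation: [-1.329, 1.126, 1.329]
force: [0.7, -0.3, -0.9]
finger_gap: 0.0107
time_s: 22.93
ee_pos: [0.5507, -0.0406, 0.1121]
orientation: [-1.33, 1.126, 1.329]
force: [-0.9, 0.9, 2.5]
finger_gap: 0.0106
time_s: 23.27
ee_pos: [0.5506, -0.0407, 0.1099]
orientation: [-1.33, 1.126, 1.329]
force: [0.3, 1.8, 4.4]
finger_gap: 0.0109
t 23.27 tcp [550.6 -40.7 109.9] F [0.3 1.8 4.4] gap 10.9 j [-0.07  0.38 -0.29  0.9   0.   -0.24]
R cols x,y,z [[0.001, 0.0, -1.0], [-0.987, -0.164, -0.001], [-0.164, 0.987, 0.0]]
[ 0.34282126 -0.01534414 -0.04503194]
```

```bash
python3 -m inch '[{"delta_pos":[1,0,0],"delta_rot":[0,0,0],"claw":1},{"delta_pos":[1,0,0],"delta_rot":[0,0,0],"claw":1},{"delta_pos":[0,0,0],"delta_rot":[0,0,0],"claw":1},{"delta_pos":[0,0,0],"delta_rot":[0,0,0],"claw":1}]'
python3 -m inch '[{"delta_pos":[1,0,0],"delta_rot":[0,0,0],"claw":1},{"delta_pos":[1,0,0],"delta_rot":[0,0,0],"claw":1},{"delta_pos":[0,0,0],"delta_rot":[0,0,0],"claw":1},{"delta_pos":[0,0,0],"delta_rot":[0,0,0],"claw":1}]'
python3 -m inch '[{"delta_pos":[0.7,0,0],"delta_rot":[0,0,0],"claw":1},{"delta_pos":[0,0,0],"delta_rot":[0,0,0],"claw":1},{"delta_pos":[0,0,0],"delta_rot":[0,0,0],"claw":1}]'
python3 -c "
from h import *
o,_=obs();print(o['torque'])"
```

```text
time_s: 23.6
ee_pos: [0.5506, -0.0407, 0.1079]
orientation: [-1.33, 1.126, 1.329]
force: [0.6, 1.9, 5.4]
finger_gap: 0.0105
time_s: 23.93
ee_pos: [0.5507, -0.0407, 0.106]
orientation: [-1.33, 1.126, 1.329]
force: [0.0, 1.3, 6.7]
finger_gap: 0.0108
time_s: 24.18
ee_pos: [0.5507, -0.0407, 0.1054]
orientation: [-1.33, 1.126, 1.328]
force: [0.4, 2.0, 7.1]
finger_gap: 0.0104
t 24.18 tcp [550.7 -40.7 105.4] F [0.4 2.  7.1] gap 10.4 j [-0.07  0.39 -0.3   0.89  0.   -0.24]
R cols x,y,z [[0.001, 0.0, -1.0], [-0.987, -0.164, -0.001], [-0.164, 0.987, 0.0]]
[0.43940436 0.01969829 0.02208722]
```

```bash
for i in 1 2 3; do python3 -m inch '[{"delta_pos":[0.5,0,0],"delta_rot":[0,0,0],"claw":1},{"delta_pos":[0,0,0],"delta_rot":[0,0,0],"claw":1},{"delta_pos":[0,0,0],"delta_rot":[0,0,0],"claw":1}]'; done
python3 -c "
from h import *
o,_=obs();print(o['torque'])"
```

```text
time_s: 24.43
ee_pos: [0.5507, -0.0407, 0.1052]
orientation: [-1.33, 1.126, 1.328]
force: [-0.8, 2.3, 7.9]
finger_gap: 0.0105
time_s: 24.68
ee_pos: [0.5507, -0.0407, 0.1051]
orientation: [-1.33, 1.125, 1.328]
force: [-1.1, 1.9, 11.1]
finger_gap: 0.0109
time_s: 24.93
ee_pos: [0.5507, -0.0407, 0.1051]
orientation: [-1.33, 1.125, 1.328]
force: [-2.0, 2.4, 14.1]
finger_gap: 0.0101
t 24.93 tcp [550.7 -40.7 105.1] F [-2.   2.4 14.1] gap 10.1 j [-0.07  0.39 -0.3   0.88  0.   -0.24]
R cols x,y,z [[0.002, 0.0, -1.0], [-0.987, -0.164, -0.002], [-0.164, 0.987, 0.0]]
[ 0.49572156  0.5576478  -0.00688247]
```

```bash
python3 -m inch '[{"delta_pos":[0.5,0,0.1],"delta_rot":[0,0,0],"claw":1},{"delta_pos":[0.4,0,0],"delta_rot":[0,0,0],"claw":1},{"delta_pos":[0,0,0],"delta_rot":[0,0,0],"claw":1},{"delta_pos":[0,0,0],"delta_rot":[0,0,0],"claw":1},{"delta_pos":[0,0,0],"delta_rot":[0,0,0],"claw":1},{"delta_pos":[0,0,0],"delta_rot":[0,0,0],"claw":1}]'; python3 cz.py g5; python3 - <<'E'
from h import *
t=vision.grab_frame("top")[:,:,::-1];cv2.imwrite("pics/g5_top.png",t)
s=cv2.imread("pics/g5_scene.png");cv2.imwrite("pics/g5_both.png",np.hstack([s[:,:400],t[:,:400]]))
E
```

```text
time_s: 25.43
ee_pos: [0.5507, -0.0407, 0.1051]
orientation: [-1.331, 1.125, 1.327]
force: [-4.1, 2.6, 20.5]
finger_gap: 0.0103
t 25.43 tcp [550.7 -40.7 105.1] F [-4.1  2.6 20.5] gap 10.3 j [-0.07  0.39 -0.3   0.88  0.   -0.24]
R cols x,y,z [[0.003, 0.0, -1.0], [-0.987, -0.164, -0.003], [-0.164, 0.987, -0.0]]
ear hole pred [476. 238.]
ear hole pred [167. 416.]
```

View pics/g5.png

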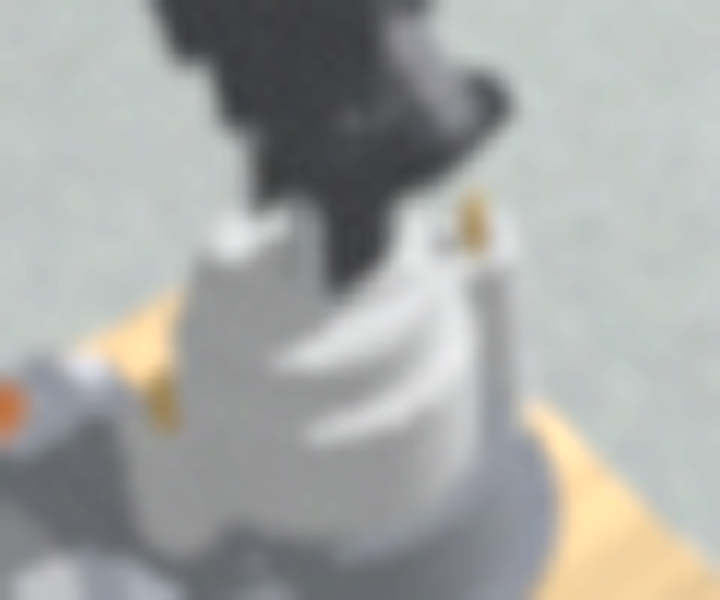

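View pics/g5_both.png

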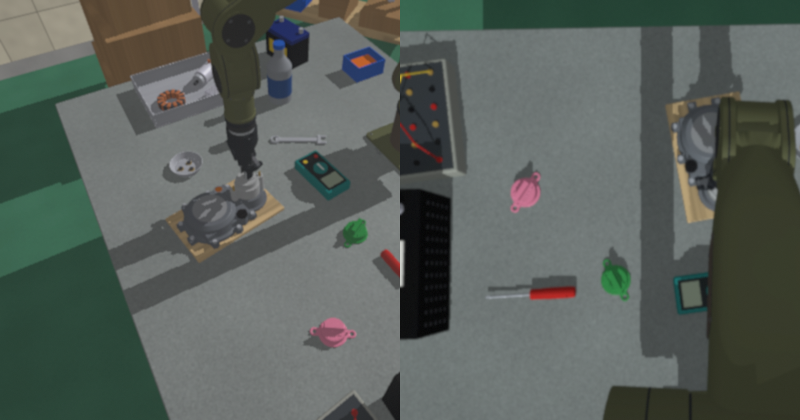

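```bash
python3 -m inch '[{"delta_pos":[0,0.3,0.1],"delta_rot":[0,0,0.17],"claw":1},{"delta_pos":[0,0,0],"delta_rot":[0,0,0],"claw":1},{"delta_pos":[0,0,0],"delta_rot":[0,0,0],"claw":1},{"delta_pos":[0,0,0],"delta_rot":[0,0,0],"claw":1}]'; python3 -c "
from h import *
o,R=obs();print(o['torque'],R[:,0])"
```

```text
time_s: 25.87
ee_pos: [0.5507, -0.0407, 0.1051]
orientation: [-1.33, 1.127, 1.329]
force: [-3.6, 2.2, 18.6]
finger_gap: 0.0106
t 25.87 tcp [550.7 -40.7 105.1] F [-3.6  2.2 18.6] gap 10.6 j [-0.07  0.39 -0.3   0.89 -0.   -0.24]
R cols x,y,z [[0.0, -0.0, -1.0], [-0.987, -0.164, -0.0], [-0.164, 0.987, -0.0]]
[ 0.43950545  0.67282667 -0.03414119] [ 1.53399711e-04 -4.11052345e-04 -9.99999904e-01]
```

```bash
python3 -c "
from h import *
print(ctrl.finish_job()); obs()"
```

```text
the job is handed in; nothing more can be done
None
the job is handed in; nothing more can be done
```

The new filter is standing on the sprung ring in the chamber and was released. The aluminium cover is over it with both studs through its ears. I handed the job in at 25.9 s of the 58 s, still gripping the cover and pushing it down.

**Flush fit:** The cover stopped hard with the TCP at 105.1 mm. That matches flush: the flange was 25.1 mm below the TCP at the grasp, plus the 80 mm rim. The spring contact point and push force also agreed with the 8 mm travel. The last push was about 19 N, with under 0.001 rad of tool tilt. The last scene picture shows no filter paper between flange and rim, and both studs standing out of the ears.

**What disagreed:**
- The two cameras differed by 3–4 mm in y.
- The first lowering of the cover met about 6 N from something I did not identify, roughly 22 mm above the rim. I lifted it, shifted it about 2.5 mm and lowered it again.
- It then eased onto the studs after two further small shifts. About 4 N of side force remained at hand-in.

**Bystanders:** The arm never went near the used filter or the nut dish. The dish looks unmoved in the last pictures, but I did not check the used filter in them.

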